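# Pack the drop-front paint box in layers

## Task

Pack the paint box: slide the mixing board from the open front flap all the way back into the box, then set the brush tray squarely down on top of it inside the box without dropping it, and finally swing the wooden keeper bar round over the tray until it stops. Leave everything else on the table where it is.

Things in the scene. Friction and masses are not known exactly. Their poses are not given: they have to be found in the camera images.
- paintbox: Wooden paint box fixed to the table. Origin: on the table, under the centre of its well; x points from the open front to the back wall (the way the board slides in), y to the keeper's side wall. Well: 120 mm (x -60 to +60) by 132 mm (y -66 to +66), its floor 6 mm above the table, open at the front (-x). Back and side walls 10 mm thick, tops 36 mm above the table.
- flap (a point): Middle of the lowered front flap's top face, which lies level with the well's floor, 6 mm above the table: box x -60 to -250 mm, 184 mm wide; axes as the box. Two 14 mm high lips on it funnel into the mouth: inner faces 132 mm apart at box x = -64, about 165 mm apart at x = -90.
- palette: Mixing board: plywood plate lying loose on the flap, 110 mm (its x) by 120 mm (y), 8 mm thick, 130 to 210 g, with dried paint dabs and a 28 mm thumb hole 20 mm to -x, 35 mm to +y of its middle. Origin: centre of its underside; its x points roughly to the back wall. Fully home, its front edge touches the back wall: origin at box x = +5 mm, y = 0 with 6 mm play each side.
- tray_handle (a point): Brush tray: open wooden tray 112 mm (x) by 124 mm (y), walls 20 mm high, 190 to 310 g, with an upright rib in its middle as handle: 12 mm thick (y), 70 mm long (x), top 54 mm above the underside. This point: in the rib on the tray's vertical centre line, 42 mm above the underside. Packed (either way round): its x along box x, 4 mm play each side, this point 56 mm above the table.
- keeper (a joint): Angle (rad) of the keeper bar, a turn-button on the box's +y side wall. 0: at its stop, pointing along box -y, across the tray. It grows clockwise seen from above: at 1.57 it points along box -x, over the side wall. Starts between 1.65 and 2.3, swung outward clear of the well. It stays where it is left (light friction).
- keeper_tip (a point): Middle of the free end of the keeper bar, a wooden bar 14 mm wide and 12 mm thick, from 39 to 51 mm above the table. It turns about a vertical axis at box x = +20, y = +72 mm; this point is 52 mm from that axis.
- jar: Bystander, to be left alone: closed glass jar with a screw lid, 64 mm across, 85 mm tall. Origin: centre of its underside.
- pot: Bystander, to be left alone: plastic pot with a black lid, 72 mm across, 75 mm tall. Origin: centre of its underside.
- cup: Bystander, to be left alone: open paper coffee cup, 72 mm across, 90 mm tall. Origin: centre of its underside.
- brush: Bystander, to be left alone: brush, 200 mm long, lying flat. Origin: about the middle of its length, underside.
- knife: Bystander, to be left alone: spatula-like palette knife, 200 mm long, lying flat. Origin: about the middle of its length, underside.
Things that resemble listed ones, but are neither listed nor needed, are in the scene too. Several things have the shape of the palette; the one meant has the colours described above.

How it is judged:
By the outcome, as a careful person would: the job done as asked, in the order asked, and still so for the second after the job is handed in, with the robot touching nothing.
It also fails if it takes over 72 s, if anything falls off the work surface, if the arm or the gripper's body presses on something with over 40 N, if the wrist force passes 120 N, or if a joint passes its speed limit or range.

## Robot

A 6-joint arm with a two-finger parallel gripper is mounted at the origin on the work surface. World frame = base frame: x ahead of the robot, y to its left, z up, the work surface at z = 0. Lengths are in m, angles in degrees, forces in N, time in s.
With the tool pointing down it reaches from about 0.35 to 0.875 m from the base axis. Payload 4.2 kg.
Tool frame: the origin (TCP) lies at the very end of the fingers, on their centre line; the grasp point (between the pads) lies 19 mm behind it; x points along the fingers, z is the direction in which the jaws open and shut, and the axes are right-handed (so a half turn about x gives the same grasp; the last joint's range is limited). The gripper opens to 85 mm and grips with 20 to 120 N. Pads are 22 mm wide; open, the fingers measure 114 mm over their backs; the gripper's body (76 mm by 85 mm) begins 54 mm behind the grasp point. The pads swing forward as they close: fully open they stand 13 mm farther back than shut.
Start: joints at [-51.589, 22.042, 0.453, 0, -68.411, -14.817], TCP at [0.25, -0.573, 0.231] pointing down, gripper open.
Joint ranges: [-179.83, 179.83], [-69.29, 118.12], [-61.27, 80.66], [-181.25, 117.63], [-171.15, -9.14], [-177.46, 177.46]. Speed limits (degrees/s): [159.86, 159.86, 180, 180, 180, 180].

## Interface

Orientations are given as a 3x3 rotation matrix whose columns are the frame's x, y, z axes.
In Python, from cell import arm gives the robot as it stands.
- The arm moves only by the tool servo_tool, never from a script. Its argument "deltas" is one flat list of numbers, 6 for each row, row after row: the shift along the tool's x, y, z in units of 0.03 m (1.0 is 0.03 m), then the turn, a rotation vector about the tool's x, y, z in units of 5 degrees (1.0 is 5 degrees). In form: [tx, ty, tz, ax, ay, az, tx, ty, tz, ax, ay, az, ...]. A call has 1 to 8 rows; each row shifts and turns the commanded pose from where the row before left it, along the tool's axes as they then stand; what a row does not reach is not made up. A row lasts 1/12 s, in which the tool goes at most 41.7 mm and 7.16 degrees, less where a joint would pass 70% of its speed; a pose out of reach is approached as far as the arm can. A call with a number of a shift or a turn outside -1 to 1 is refused whole. A call with a gripper value outside its range is refused whole. "jaw" is the opening, from -1 (shut) to 1 (fully open), set as the call begins (left out, the last holds). The fingers move at their own pace and stop on an object; "squeeze" is the grip in N (left out, the last holds). Time passes only in rows, so rows that do not move let the fingers close. It gives the time, the measured TCP pose, the force and the opening at its end, in the units of the state.
- arm.observe(): the state, without advancing time (a new reading comes with each control period).
- arm.grab_frame(name): name is "side" or "top" or "wrist"; returns the picture (420x560x3 uint8, red, green, blue); there is no depth.
- arm.camera_params(name): a dict with "fx", "fy", "cx", "cy" (pixels), "dist_coeffs" ([k1, k2, p1, p2, k3] as OpenCV has them; the pictures are not rectified), "xyz" and "rotation" of the camera in the world. Camera axes: x right, y down, z forward; pixel columns grow to the right and rows downward; lengths in m; the calibration is good to about 2 mm. A picture is of the moment at which its call begins: read the wrist's pose just before it. camera_params takes no time and is no camera call; for the wrist camera it gives the pose at the moment of the call.
- arm.finish_job(): hands the job in, once; it reports no verdict.
The state is a dict: "clock": time; "qpos": joint angles; "joint_velocities": joint speeds; "joint_efforts": joint torques, N m; "tool_pos": TCP position; "orientation": TCP orientation; "wrist_force": force on the tool from outside, world axes, zero at the start; "moment": the same for the moment, N m; "gripper_width": finger opening in m.
Only numpy, scipy, OpenCV 4.12 (cv2) and the standard library are available. Lean on these libraries where they do the work, as an engineer would, in place of code of your own. Each camera call takes 0.05 s, during which the arm holds its last target.

## Working session

There is one attempt and no reset: what is moved stays moved. The work goes in short steps, Python scripts to look and compute and a tool call to move; the robot and the scene stay as the last step left them, time stands still between calls to the robot, and variables do not carry over. Pictures are saved under pics/ and viewed, and the job is handed in when it is done.

Besides the shell and the picture viewer there is one more tool, called after "Call:" in YAML: its name, and indented under it one key for each argument. servo_tool: Moves the arm, as the interface text tells. Shifts and turns lie within -1 to 1; 1 stands for 0.03 m of shift or 5 degrees of turn. Its arguments: {"type":"object","properties":{"deltas":{"type":"array"},"jaw":{"type":"number"},"squeeze":{"type":"number"}},"required":["deltas"]}

```bash
ls; mkdir -p pics; python3 - <<'E'
from cell import arm
import cv2
o=arm.observe()
for k,v in o.items(): print(k,v)
for n in ("top","side","wrist"):
    p=arm.camera_params(n); print(n,p)
    f=arm.grab_frame(n); cv2.imwrite(f"pics/{n}0.png",f[:,:,::-1])
E
```

```text
pics
clock 0.0
qpos [-5.15896759e+01  2.20918822e+01  3.78888812e-01 -2.89312293e-02
 -6.84100312e+01 -1.48166791e+01]
joint_velocities [-0.05421984 -0.06312964 -0.03049652 -0.04198496 -0.08526452  0.09925222]
joint_efforts [-4.16671719e-04 -3.92289126e+01  1.88400364e+01  4.18623850e+00
 -4.66349928e-03  5.30431166e-08]
tool_pos [ 0.24993966 -0.57221086  0.23020383]
orientation [[-9.66087259e-04 -9.16481635e-01 -4.00075593e-01]
 [ 1.97416477e-03 -4.00076748e-01  9.16479513e-01]
 [-9.99997585e-01  9.55840423e-05  2.19579480e-03]]
wrist_force [ 0.4695409  -0.85052522 -0.70729384]
moment [0.03373201 0.00109795 0.05582914]
gripper_width 0.08559546154384916
top {'fx': 428.10803807902755, 'fy': 428.10803807902755, 'cx': 285.5707644681374, 'cy': 212.6857913835597, 'dist_coeffs': array([0.02364501, 0.        , 0.        , 0.        , 0.        ]), 'xyz': array([0.42000203, 0.01873063, 1.15810196]), 'rotation': array([[ 0.01591461, -0.99881877,  0.04591059],
       [-0.99975534, -0.01660139, -0.01461679],
       [ 0.01536171, -0.04566674, -0.99883861]])}
side {'fx': 531.7517112184153, 'fy': 531.7517112184153, 'cx': 267.6695480437792, 'cy': 213.43266751378994, 'dist_coeffs': array([-0.09990825,  0.        ,  0.        ,  0.        ,  0.        ]), 'xyz': array([0.23200015, 1.21982853, 0.91030579]), 'rotation': array([[-0.9764114 , -0.11695841,  0.18149794],
       [-0.21591184,  0.53545755, -0.81649696],
       [-0.00168826, -0.8364245 , -0.54807956]])}
wrist {'fx': 356.86659968243265, 'fy': 356.86659968243265, 'cx': 281.7840251778094, 'cy': 210.0191367808682, 'dist_coeffs': array([-0.03132588,  0.        ,  0.        ,  0.        ,  0.        ]), 'xyz': array([ 0.18363705, -0.60005351,  0.3729672 ]), 'rotation': array([[-0.39908055,  0.87918145,  0.26033572],
       [ 0.91691434,  0.38213636,  0.11506478],
       [ 0.00167907,  0.28462567, -0.95863727]])}
```

View pics/top0.png

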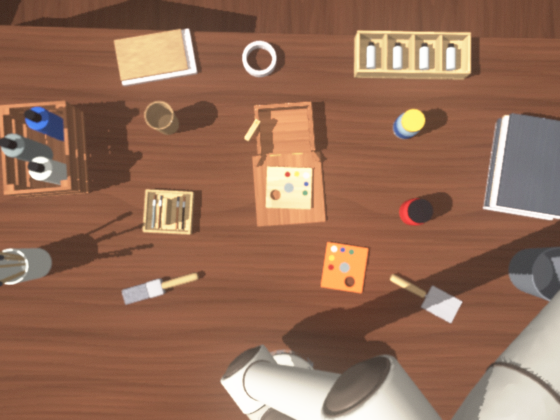

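View pics/side0.png

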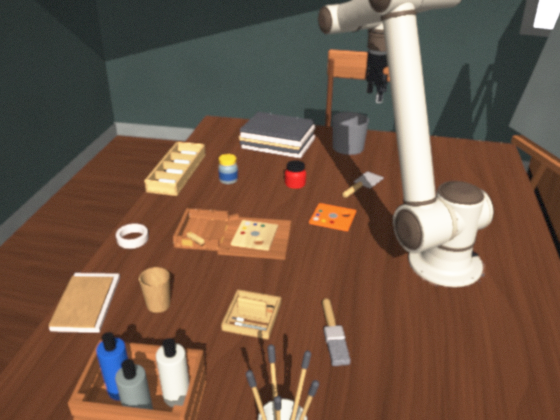

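View pics/wrist0.png

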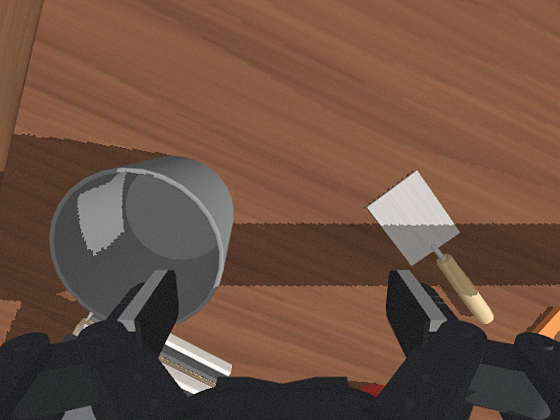

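The top view shows the box at about (285,130) with its mouth facing down, and the cream board on the flap at about (289,188). The keeper is at about (253,129) and the tray at about (168,212). Next I'll zoom in to measure them.

```bash
cat > h.py <<'E'
import numpy as np, cv2, pickle
def K(p): return np.array([[p['fx'],0,p['cx']],[0,p['fy'],p['cy']],[0,0,1]])
def ray(p,uv,z):
    n=cv2.undistortPoints(np.array(uv,float).reshape(-1,1,2),K(p),np.array(p['dist_coeffs'])).reshape(-1,2)
    d=np.c_[n,np.ones(len(n))]@np.array(p['rotation']).T
    c=np.array(p['xyz']); t=(z-c[2])/d[:,2]
    return c+d*t[:,None]
def proj(p,P):
    R=np.array(p['rotation']); 
    return cv2.projectPoints(np.array(P,float).reshape(-1,1,3),cv2.Rodrigues(R.T)[0],-R.T@np.array(p['xyz']),K(p),np.array(p['dist_coeffs']))[0].reshape(-1,2)
def crop(img,x0,y0,x1,y1,s):
    return cv2.resize(img[y0:y1,x0:x1],None,fx=s,fy=s,interpolation=cv2.INTER_CUBIC)
E
python3 - <<'E'
from h import *
i=cv2.imread('pics/top0.png'); s=cv2.imread('pics/side0.png')
cv2.imwrite('pics/c1.png',crop(i,240,95,335,230,4.4))
cv2.imwrite('pics/c2.png',crop(i,135,180,205,245,8))
cv2.imwrite('pics/c3.png',crop(s,165,200,300,270,5.8))
E
```

```text
(no output)
```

View pics/c1.png

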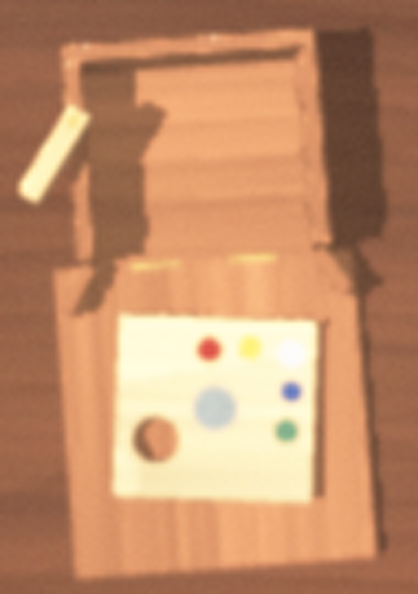

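View pics/c2.png

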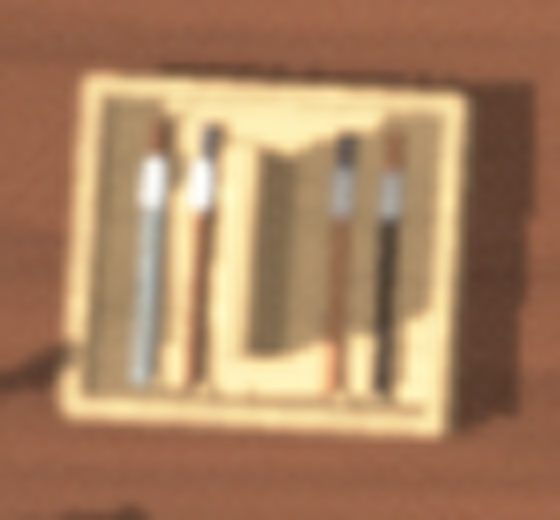

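View pics/c3.png

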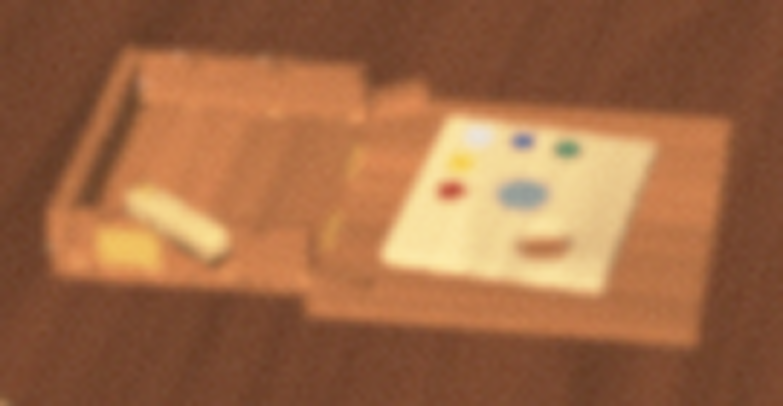

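```bash
cat > m1.py <<'E'
from h import *
from cell import arm
from scipy.optimize import least_squares
t=arm.camera_params('top'); s=arm.camera_params('side')
def un(c,x0,y0,k): return np.array([x0,y0])+(np.array(c,float)+.5)/k-.5
def fit(L,obs,guess):
    L=np.array(L,float)
    def W(q): 
        c,n=np.cos(q[2]),np.sin(q[2]); return np.c_[q[0]+c*L[:,0]-n*L[:,1],q[1]+n*L[:,0]+c*L[:,1],L[:,2]]
    def r(q):
        e=[]
        for p,idx,uv in obs: e.append((proj(p,W(q)[idx])-uv).ravel())
        return np.concatenate(e)
    q=least_squares(r,guess); return q.x,np.round(q.fun,1)
B=[(.07,.076,.036),(.07,-.076,.036),(-.25,-.092,.006),(-.25,.092,.006)]
tb=un([(62,45),(316,30),(378,555),(77,577)],240,95,4.4)
sb=un([(52,208),(128,47),(733,118),(696,330)],165,200,5.8)
g=[.6,0,0]
print('box top',fit(B,[(t,[0,1,2,3],tb)],g)); print('box both',fit(B,[(t,[0,1,2,3],tb),(s,[0,1,2,3],sb)],g)); print('box side',fit(B,[(s,[0,1,2,3],sb)],g))
P=[(.055,.06,.014),(.055,-.06,.014),(-.055,-.06,.014),(-.055,.06,.014)]
tp=un([(120,315),(318,322),(313,501),(113,495)],240,95,4.4)
sp=un([(382,260),(448,115),(658,142),(603,290)],165,200,5.8)
print('pal top',fit(P,[(t,[0,1,2,3],tp)],g));print('pal both',fit(P,[(t,[0,1,2,3],tp),(s,[0,1,2,3],sp)],g))
T=[(.056,.062,.02),(.056,-.062,.02),(-.056,-.062,.02),(-.056,.062,.02)]
tt=un([(80,72),(472,90),(452,440),(60,415)],135,180,8)
print('tray',fit(T,[(t,[0,1,2,3],tt)],g))
rr=ray(t,un([(225,150),(258,150),(213,352),(246,355)],135,180,8),.054); print('rib',rr)
k=ray(t,un([(80,112),(28,195)],240,95,4.4),.051); print('keeper',k)
E
python3 m1.py
```

```text
box top (array([0.69305557, 0.00838922, 0.08986398]), array([ 0.3, -0. , -0.2, -0.5, -0.2,  0.2,  0.1,  0.3]))
box both (array([0.69374813, 0.00779094, 0.08945118]), array([ 0.6, -0.3,  0. , -0.8,  0. ,  0. ,  0.3,  0. , -0.3,  0.9,  0.2,
       -0.1,  0.4,  0.2,  0.7,  0.7]))
box side (array([0.69507966, 0.00536244, 0.08800679]), array([-0.5,  0.4,  0.1, -0.6,  0.1, -0.2,  0.3,  0.1]))
pal top (array([ 0.54074058, -0.00538087, -0.01637399]), array([ 0.2,  0. , -0.2, -0. , -0.3,  0.1,  0.4, -0. ]))
pal both (array([ 0.54151672, -0.00420032, -0.01383124]), array([-0.3, -0.2, -0.7, -0.4, -0.7, -0.3, -0. , -0.3,  0.7, -1.7,  0.6,
        0.4, -0. ,  0.4,  0.3, -1.5]))
tray (array([ 0.47080433,  0.31359311, -0.03405974]), array([ 1.1,  0.5, -0.9,  0.6, -1. , -0.9,  0.8, -0.1]))
rib [[0.50246993 0.31891297 0.054     ]
 [0.50265486 0.30839765 0.054     ]
 [0.4375567  0.32085084 0.054     ]
 [0.4367626  0.31033774 0.054     ]]
keeper [[0.7115552  0.07884702 0.051     ]
 [0.66136988 0.10866839 0.051     ]]
```

```bash
cat >> h.py <<'E'
BX=np.array([.6934,.0080]); BY=.0896
def b2w(x,y): 
    c,s=np.cos(BY),np.sin(BY); return BX+np.array([c*x-s*y,s*x+c*y])
def w2b(p):
    c,s=np.cos(BY),np.sin(BY); d=np.array(p[:2])-BX; return np.array([c*d[0]+s*d[1],-s*d[0]+c*d[1]])
def down(psi):  # psi: yaw of tool z, rad
    z=np.array([np.cos(psi),np.sin(psi),0]); x=np.array([0,0,-1.]); return np.c_[x,np.cross(z,x),z]
def plan(way,n,psi_t,state=None,dec=2):
    """way: list of xyz waypoints, n rows for each; psi target deg (turn spread over first leg)"""
    from scipy.spatial.transform import Rotation as Ro
    if state is None:
        from cell import arm; state=arm.observe()
    p=np.array(state['tool_pos']); R=np.array(state['orientation']); Rt=down(np.radians(psi_t))
    rows=[]
    for li,(w,k) in enumerate(zip(way,n)):
        w=np.array(w,float)
        for i in range(k):
            sh=R.T@(w-p)/(k-i)/.03; 
            tv=Ro.from_matrix(R.T@Rt).as_rotvec(degrees=True)/5/((k-i) if li==0 else 1)
            sh=np.round(sh,dec); tv=np.round(tv,dec)+0.
            p=p+R@sh*.03; R=R@Ro.from_rotvec(tv*5,degrees=True).as_matrix()
            rows.append(np.r_[sh+0.,tv])
    for i in range(0,len(rows),8):
        print([float(v) for v in np.concatenate(rows[i:i+8])], 'max',np.abs(rows[i:i+8]).max())
    print('end',p.round(4))
E
python3 - <<'E'
from h import *
t=b2w(-.245,0); print(t)
plan([[t[0],t[1],.2]],[24],90+np.degrees(BY))
E
```

```text
[ 0.44938279 -0.01392264]
[0.04, -0.56, 0.6, 0.15, 0.0, 0.0, 0.04, -0.56, 0.61, 0.15, 0.0, 0.0, 0.04, -0.55, 0.61, 0.15, 0.0, 0.0, 0.04, -0.54, 0.62, 0.15, 0.0, 0.0, 0.04, -0.53, 0.63, 0.15, 0.0, 0.0, 0.04, -0.52, 0.64, 0.15, 0.0, 0.0, 0.04, -0.52, 0.64, 0.16, 0.0, 0.0, 0.04, -0.51, 0.65, 0.15, 0.0, 0.0] max 0.65
[0.04, -0.5, 0.66, 0.16, 0.0, 0.0, 0.05, -0.49, 0.66, 0.15, 0.0, 0.0, 0.04, -0.48, 0.67, 0.16, 0.0, 0.0, 0.05, -0.47, 0.68, 0.15, 0.0, 0.0, 0.04, -0.46, 0.68, 0.16, 0.0, 0.0, 0.05, -0.45, 0.69, 0.15, 0.0, 0.0, 0.04, -0.44, 0.69, 0.16, 0.0, 0.0, 0.05, -0.43, 0.7, 0.15, 0.0, 0.0] max 0.7
[0.04, -0.42, 0.71, 0.16, 0.0, 0.0, 0.05, -0.42, 0.71, 0.15, 0.0, 0.0, 0.04, -0.4, 0.72, 0.16, 0.0, 0.0, 0.05, -0.4, 0.72, 0.15, 0.0, 0.0, 0.04, -0.39, 0.73, 0.16, 0.0, 0.0, 0.05, -0.37, 0.73, 0.15, 0.01, 0.0, 0.04, -0.37, 0.74, 0.16, 0.0, 0.0, 0.05, -0.35, 0.74, 0.15, 0.01, -0.01] max 0.74
end [ 0.4493 -0.0139  0.1999]
```

Call:
servo_tool:
  deltas: [0.04,-0.55,0.61,0.15,0,0,0.04,-0.55,0.61,0.15,0,0,0.04,-0.55,0.61,0.15,0,0,0.04,-0.54,0.62,0.15,0,0,0.04,-0.53,0.63,0.15,0,0,0.04,-0.52,0.64,0.15,0,0,0.04,-0.52,0.64,0.15,0,0,0.04,-0.51,0.65,0.15,0,0]
  jaw: 0.6

```text
clock: 0.82
tool_pos: [0.3161, -0.3852, 0.2214]
orientation: [[-0.0, -0.953, -0.301], [0.0, -0.301, 0.953], [-1.0, 0.0, 0.0]]
wrist_force: [0.3, 0.5, 0.7]
gripper_width: 0.068
```

Call:
servo_tool:
  deltas: [0.04,-0.5,0.66,0.15,0,0,0.04,-0.49,0.66,0.15,0,0,0.04,-0.48,0.67,0.15,0,0,0.04,-0.47,0.68,0.15,0,0,0.04,-0.46,0.68,0.15,0,0,0.04,-0.45,0.69,0.15,0,0,0.04,-0.44,0.69,0.15,0,0,0.04,-0.43,0.7,0.15,0,0]

```text
clock: 1.48
tool_pos: [0.3818, -0.199, 0.212]
orientation: [[-0.0, -0.98, -0.2], [0.0, -0.2, 0.98], [-1.0, 0.0, 0.0]]
wrist_force: [0.8, -0.2, 0.4]
gripper_width: 0.0682
```

```bash
python3 - <<'E'
from h import *
t=b2w(-.245,0)
plan([[t[0],t[1],.2]],[8],90+np.degrees(BY))
E
```

```text
[0.05, -0.43, 0.7, 0.16, 0.0, 0.0, 0.05, -0.42, 0.7, 0.16, 0.0, 0.0, 0.05, -0.41, 0.71, 0.16, 0.0, 0.0, 0.05, -0.4, 0.72, 0.16, 0.0, 0.0, 0.05, -0.39, 0.72, 0.16, 0.0, 0.0, 0.05, -0.38, 0.73, 0.16, 0.0, 0.0, 0.05, -0.37, 0.73, 0.16, 0.0, 0.0, 0.05, -0.36, 0.74, 0.16, 0.0, 0.0] max 0.74
end [ 0.4493 -0.014   0.2   ]
```

Call:
servo_tool:
  deltas: [0.05,-0.43,0.7,0.16,0,0,0.05,-0.42,0.7,0.16,0,0,0.05,-0.41,0.71,0.16,0,0,0.05,-0.4,0.72,0.16,0,0,0.05,-0.39,0.72,0.16,0,0,0.05,-0.38,0.73,0.16,0,0,0.05,-0.37,0.73,0.16,0,0,0.05,-0.36,0.74,0.16,0,0]

```text
clock: 2.15
tool_pos: [0.4492, -0.0139, 0.2]
orientation: [[-0.0, -0.996, -0.09], [0.0, -0.09, 0.996], [-1.0, 0.0, 0.0]]
wrist_force: [0.0, -0.8, -0.7]
gripper_width: 0.0686
```

```bash
python3 - <<'E'
from h import *
from cell import arm
p=arm.camera_params('wrist'); f=arm.grab_frame('wrist'); o=arm.observe()
print(o['tool_pos'],o['orientation'])
pickle.dump(p,open('pics/w1.pkl','wb'))
cv2.imwrite('pics/w1.png',f[:,:,::-1])
pts=[[*b2w(x,y),z] for x,y,z in [(.07,.076,.036),(.07,-.076,.036),(.06,.066,.036),(.06,-.066,.036),(-.06,.066,.036),(-.06,-.066,.036),(-.06,.076,.036),(-.06,-.076,.036)]]
g=f[:,:,::-1].copy()
for u in proj(p,pts): cv2.circle(g,tuple(int(v) for v in u),3,(0,255,0),1)
cv2.imwrite('pics/w1o.png',g)
E
```

```text
[ 0.45110117 -0.01141909  0.19985351] [[ 1.53282872e-03 -9.95771313e-01 -9.18539227e-02]
 [ 7.15964015e-04 -9.18529142e-02  9.95772328e-01]
 [-9.99998569e-01 -1.59211253e-03  5.72141643e-04]]
```

View pics/w1o.png

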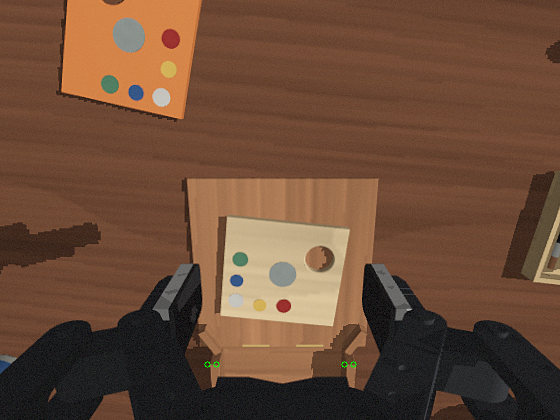

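```bash
cat > m2.py <<'E'
from h import *
exec(open('m1.py').read().split("print('pal top'")[0])
p=pickle.load(open('pics/w1.pkl','rb'))
F=[(-.25,.092,.006),(-.25,-.092,.006),(-.06,.066,.036),(-.06,-.066,.036)]
print(proj(p,[[*b2w(x,y),z] for x,y,z in F]))
print('flap corners',[w2b(v) for v in ray(p,[(378,179),(188,179)],.006)])
wp=np.array([(335,326),(221,316),(226,217),(350,228)],float)
print('pal wrist order?')
# thumb hole at +y side (image right), image down=+x
print(fit(P,[(p,[0,1,2,3],wp)],g))
E
python3 m2.py
python3 - <<'E'
from h import *
i=cv2.imread('pics/w1.png'); cv2.imwrite('pics/w1c.png',crop(i,180,170,390,385,2.7))
E
```

```text
box top (array([0.69305557, 0.00838922, 0.08986398]), array([ 0.3, -0. , -0.2, -0.5, -0.2,  0.2,  0.1,  0.3]))
box both (array([0.69374813, 0.00779094, 0.08945118]), array([ 0.6, -0.3,  0. , -0.8,  0. ,  0. ,  0.3,  0. , -0.3,  0.9,  0.2,
       -0.1,  0.4,  0.2,  0.7,  0.7]))
box side (array([0.69507966, 0.00536244, 0.08800679]), array([-0.5,  0.4,  0.1, -0.6,  0.1, -0.2,  0.3,  0.1]))
[[376.1884715  177.67477253]
 [184.62985263 177.79386231]
 [344.30838498 364.08217443]
 [216.92325477 364.13273313]]
flap corners [array([-0.24870665,  0.09384444]), array([-0.24881446, -0.08883574])]
pal wrist order?
(array([ 0.541506  , -0.00309155, -0.0047464 ]), array([-0.9, -0.9,  0.6, -0. ,  0.7,  0.3, -0.5,  0.3]))
```

View pics/w1c.png

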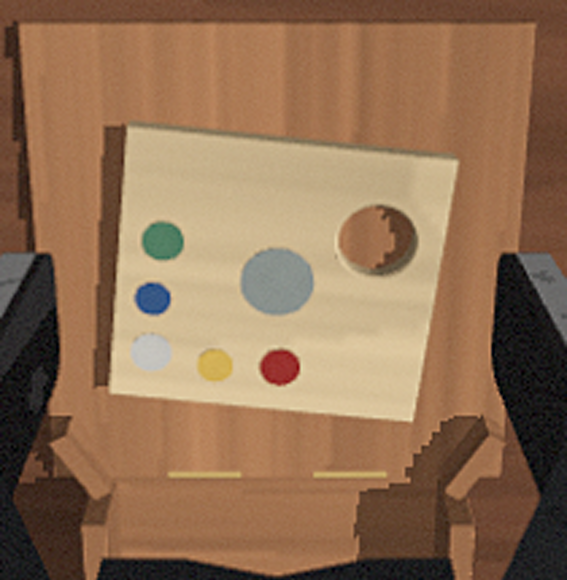

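```bash
sed -i 's/BX=.*;/BX=np.array([.6936,.0085]);/' h.py; python3 - <<'E'
from h import *
t=b2w(-.245,0.0)
plan([[t[0],t[1],.02]],[8],90+np.degrees(BY))
E
```

```text
[0.75, 0.01, -0.01, 0.0, 0.0, 0.0, 0.75, 0.01, -0.01, 0.0, 0.0, 0.0, 0.75, 0.01, -0.01, 0.0, 0.0, 0.0, 0.75, 0.01, -0.01, 0.01, 0.0, 0.0, 0.75, 0.01, -0.01, 0.0, 0.0, 0.0, 0.75, 0.01, -0.01, 0.01, 0.0, 0.01, 0.75, 0.0, 0.0, 0.0, 0.0, 0.0, 0.74, 0.0, -0.01, 0.01, 0.01, 0.01] max 0.75
end [ 0.4497 -0.0135  0.0201]
```

Call:
servo_tool:
  deltas: [0.75,0.01,-0.01,0,0,0,0.75,0.01,-0.01,0,0,0,0.75,0.01,-0.01,0,0,0,0.75,0.01,-0.01,0,0,0,0.75,0.01,-0.01,0,0,0,0.75,0.01,-0.01,0,0,0,0.75,0,0,0,0,0,0.75,0,0,0,0,0]

```text
clock: 2.87
tool_pos: [0.4475, -0.0171, 0.0192]
orientation: [[0.0, -0.996, -0.091], [0.0, -0.091, 0.996], [-1.0, -0.0, 0.0]]
wrist_force: [-0.8, -1.4, 0.5]
gripper_width: 0.0684
```

Call:
servo_tool:
  deltas: [0.1,0,0,0,0,0,0.1,0,0,0,0,0,0,0,0,0,0,0]

```text
clock: 3.12
tool_pos: [0.4478, -0.017, 0.0143]
orientation: [[-0.0, -0.996, -0.091], [-0.0, -0.091, 0.996], [-1.0, 0.0, -0.0]]
wrist_force: [-0.7, 0.7, 0.2]
gripper_width: 0.0685
```

```bash
python3 - <<'E'
from h import *
from cell import arm
f=arm.grab_frame('side'); o=arm.observe()
print(o['tool_pos'],o['wrist_force'])
cv2.imwrite('pics/s2.png',crop(f[:,:,::-1],200,170,340,280,5.5))
E
```

```text
[ 0.44822601 -0.0169069   0.01485865] [-0.66285485 -0.06481655  0.04215937]
```

View pics/s2.png

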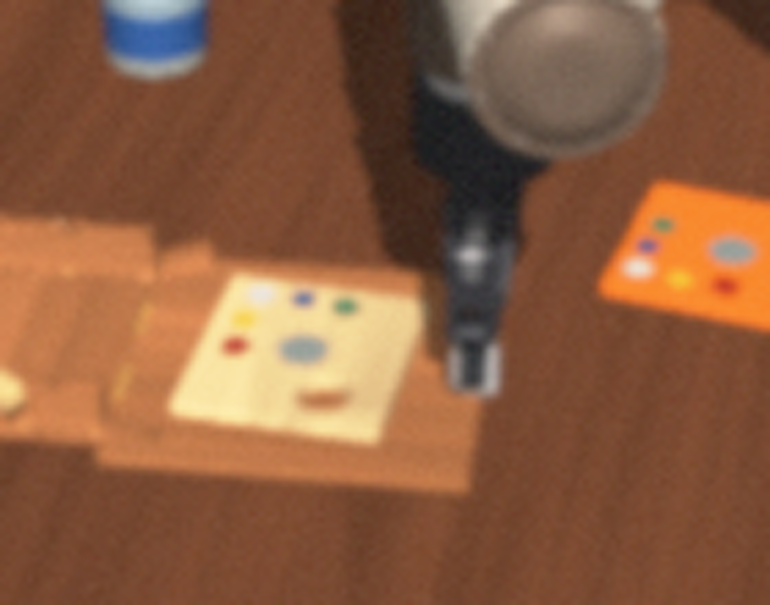

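Call:
servo_tool:
  deltas: [0.1,0,0,0,0,0,0.1,0,0,0,0,0,0,0,0.03,0,0,0,0,0,0,0,0,0]

```text
clock: 3.5
tool_pos: [0.4476, -0.0161, 0.0084]
orientation: [[0.001, -0.996, -0.091], [0.0, -0.091, 0.996], [-1.0, -0.001, 0.0]]
wrist_force: [-0.4, -0.5, -0.4]
gripper_width: 0.0683
```

Call:
servo_tool:
  deltas: [0.06,0,0,0,0,0,0,0,0,0,0,0]

```text
clock: 3.67
tool_pos: [0.4474, -0.0161, 0.0063]
orientation: [[0.0, -0.996, -0.091], [0.0, -0.091, 0.996], [-1.0, -0.0, 0.0]]
wrist_force: [-0.6, 0.3, -1.1]
gripper_width: 0.0681
```

Call:
servo_tool:
  deltas: [0.06,0,0,0,0,0,0,0,0,0,0,0]

```text
clock: 3.83
tool_pos: [0.4473, -0.0162, 0.0043]
orientation: [[-0.0, -0.996, -0.09], [-0.0, -0.09, 0.996], [-1.0, 0.0, -0.0]]
wrist_force: [0.4, -0.3, 0.8]
gripper_width: 0.0679
```

Call:
servo_tool:
  deltas: [0.05,0,0,0,0,0,0,0,0,0,0,0]

```text
clock: 4.0
tool_pos: [0.4473, -0.0162, 0.0028]
orientation: [[-0.0, -0.996, -0.09], [-0.0, -0.09, 0.996], [-1.0, 0.001, -0.0]]
wrist_force: [-0.2, -0.0, 0.8]
gripper_width: 0.0683
```

Call:
servo_tool:
  deltas: [0.05,0,0,0,0,0,0,0,0,0,0,0]

```text
clock: 4.17
tool_pos: [0.4473, -0.0162, 0.0013]
orientation: [[-0.0, -0.996, -0.09], [-0.0, -0.09, 0.996], [-1.0, 0.0, -0.0]]
wrist_force: [0.1, 0.1, -0.4]
gripper_width: 0.0685
```

Call:
servo_tool:
  deltas: [0,-0.2,0.04,0,0,0,0,-0.3,0.04,0,0,0,0,-0.3,0,0,0,0,0,-0.3,0,0,0,0,0,-0.3,0,0,0,0,0,-0.3,0,0,0,0,0,0,0,0,0,0]

```text
clock: 4.75
tool_pos: [0.5009, -0.0087, 0.0016]
orientation: [[0.003, -0.996, -0.091], [0.001, -0.091, 0.996], [-1.0, -0.003, 0.0]]
wrist_force: [0.2, -0.0, 0.1]
gripper_width: 0.0684
```

```bash
python3 - <<'E'
from h import *
from cell import arm
f=arm.grab_frame('top'); o=arm.observe()
print(o['tool_pos'],o['wrist_force'],w2b(o['tool_pos']))
f2=arm.grab_frame('side')
cv2.imwrite('pics/s3.png',np.hstack([crop(f[:,:,::-1],240,95,335,230,4),crop(f2[:,:,::-1],165,180,300,315,4)[:540,:400]]))
E
```

```text
[ 0.49985358 -0.00883106  0.00149861] [-0.82894711 -0.04089146  1.13571019] [-1.94520017e-01  7.49212750e-05]
```

View pics/s3.png

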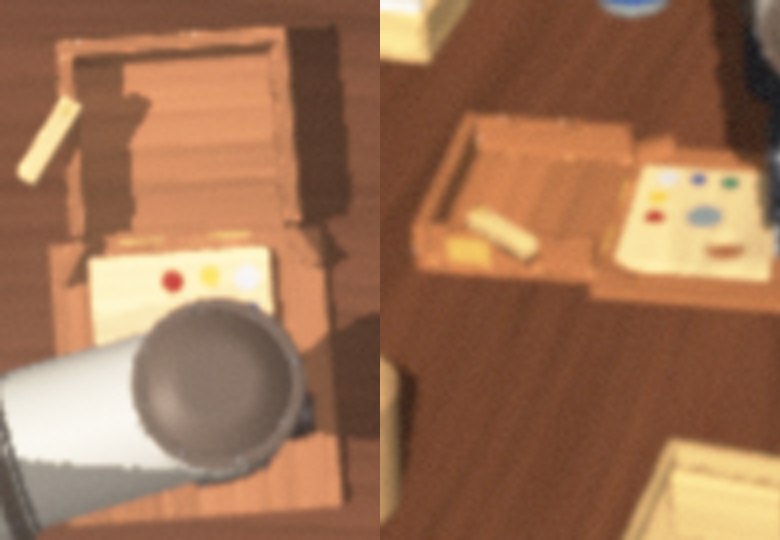

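```bash
python3 - <<'E'
from h import *
from cell import arm
t=arm.camera_params('top')
q=[(240+(x+.5)/4-.5,95+(y+.5)/4-.5) for x,y in [(88,260),(270,248)]]
for v in ray(t,q,.014): print(w2b(v))
E
```

```text
[-0.07366149  0.06696831]
[-0.07424625 -0.05572093]
```

Call:
servo_tool:
  deltas: [0,-0.2,-0.03,0,0,0,0,-0.3,-0.04,0,0,0,0,-0.3,-0.04,0,0,0,0,-0.3,-0.03,0,0,0,0,-0.3,0,0,0,0,0,-0.3,0,0,0,0,0,-0.3,0,0,0,0,0,-0.3,0,0,0,0]

```text
clock: 5.52
tool_pos: [0.5677, -0.0072, 0.0015]
orientation: [[-0.001, -0.996, -0.09], [-0.0, -0.09, 0.996], [-1.0, 0.001, -0.0]]
wrist_force: [-2.1, -0.3, 1.1]
gripper_width: 0.0683
```

Call:
servo_tool:
  deltas: [0,-0.3,0,0,0,0,0,-0.3,0,0,0,0,0,-0.3,0,0,0,0,0,-0.3,0,0,0,0,0,-0.2,0,0,0,0,0,-0.1,0,0,0,0,0,0,0,0,0,0]

```text
clock: 6.1
tool_pos: [0.6133, -0.0028, 0.0015]
orientation: [[0.002, -0.996, -0.091], [0.0, -0.091, 0.996], [-1.0, -0.002, 0.0]]
wrist_force: [1.0, -0.1, 0.4]
gripper_width: 0.0684
```

```bash
python3 - <<'E'
from h import *
from cell import arm
f=arm.grab_frame('top'); o=arm.observe()
print(o['tool_pos'],o['wrist_force'],w2b(o['tool_pos']))
f2=arm.grab_frame('side')
cv2.imwrite('pics/s4.png',np.hstack([crop(f[:,:,::-1],240,95,335,230,4),crop(f2[:,:,::-1],165,180,300,315,4)[:540,:400]]))
E
```

```text
[ 0.61292245 -0.00281343  0.00151911] [-0.63312869 -0.10112722 -0.09299565] [-0.08136625 -0.00404901]
```

View pics/s4.png

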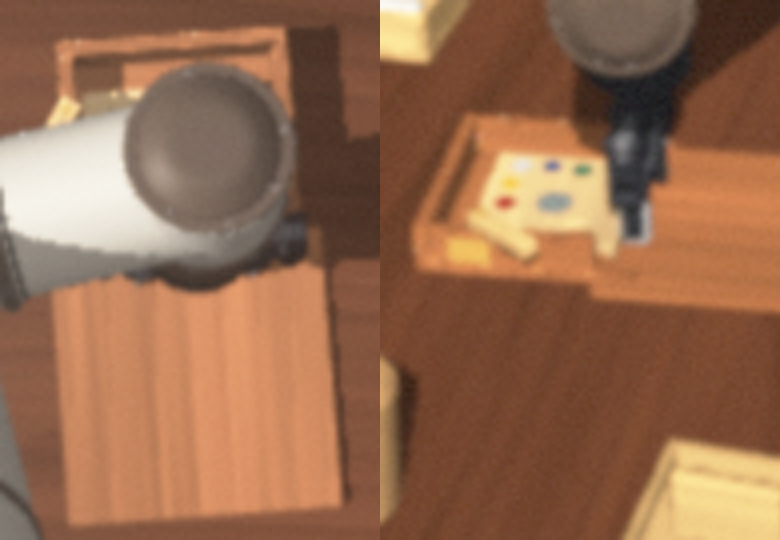

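Call:
servo_tool:
  deltas: [0,-0.15,0,0,0,0,0,-0.15,0,0,0,0,0,-0.1,0,0,0,0,0,0,0,0,0,0]

```text
clock: 6.53
tool_pos: [0.6249, -0.0018, 0.0015]
orientation: [[0.001, -0.996, -0.091], [0.0, -0.091, 0.996], [-1.0, -0.001, 0.0]]
wrist_force: [-0.4, -0.6, 0.3]
gripper_width: 0.0684
```

Call:
servo_tool:
  deltas: [0,-0.06,0,0,0,0,0,-0.06,0,0,0,0,0,0,0,0,0,0]

```text
clock: 6.78
tool_pos: [0.6276, -0.0016, 0.0015]
orientation: [[0.0, -0.996, -0.09], [-0.0, -0.09, 0.996], [-1.0, 0.0, -0.0]]
wrist_force: [-1.5, -0.5, 0.9]
gripper_width: 0.0687
```

Call:
servo_tool:
  deltas: [0,-0.05,0,0,0,0,0,0,0,0,0,0]

```text
clock: 6.95
tool_pos: [0.6291, -0.0015, 0.0015]
orientation: [[0.0, -0.996, -0.091], [0.0, -0.091, 0.996], [-1.0, -0.0, -0.0]]
wrist_force: [-0.7, 0.3, 0.5]
gripper_width: 0.0683
```

Call:
servo_tool:
  deltas: [0,-0.05,0,0,0,0,0,0,0,0,0,0]

```text
clock: 7.12
tool_pos: [0.6308, -0.0013, 0.0015]
orientation: [[0.001, -0.996, -0.091], [0.0, -0.091, 0.996], [-1.0, -0.001, 0.0]]
wrist_force: [-1.0, -0.7, 0.3]
gripper_width: 0.0686
```

Call:
servo_tool:
  deltas: [0,-0.05,0,0,0,0,0,-0.05,0,0,0,0,0,0,0,0,0,0]

```text
clock: 7.37
tool_pos: [0.6335, -0.0011, 0.0014]
orientation: [[-0.0, -0.996, -0.091], [-0.0, -0.091, 0.996], [-1.0, 0.0, -0.0]]
wrist_force: [-1.4, -0.0, 1.4]
gripper_width: 0.0683
```

Call:
servo_tool:
  deltas: [0,-0.05,0,0,0,0,0,0,0,0,0,0]

```text
clock: 7.53
tool_pos: [0.6335, -0.0011, 0.0014]
orientation: [[-0.003, -0.996, -0.09], [-0.0, -0.09, 0.996], [-1.0, 0.003, -0.0]]
wrist_force: [-5.6, 0.5, 4.0]
gripper_width: 0.0681
```

Call:
servo_tool:
  deltas: [0,-0.05,0,0,0,0,0,0,0,0,0,0]

```text
clock: 7.7
tool_pos: [0.6336, -0.0012, 0.0013]
orientation: [[-0.007, -0.996, -0.09], [-0.001, -0.09, 0.996], [-1.0, 0.007, -0.0]]
wrist_force: [-8.0, 0.5, 5.6]
gripper_width: 0.0681
```

Call:
servo_tool:
  deltas: [0,0.2,0,0,0,0,0,0.3,0,0,0,0,-0.5,0.1,0,0,0,0,-1,0,0,0,0,0,-1,0,0,0,0,0,-1,0,0,0,0,0,-1,0,0,0,0,0,-1,0,0,0,0,0]
  jaw: 0

```text
clock: 8.37
tool_pos: [0.6194, -0.0022, 0.1685]
orientation: [[0.004, -0.996, -0.091], [0.001, -0.091, 0.996], [-1.0, -0.004, 0.0]]
wrist_force: [0.7, -0.2, -0.4]
gripper_width: 0.0428
```

```bash
python3 - <<'E'
from h import *
plan([[.4705,.3142,.2]],[16],88.2)
E
```

```text
[-0.07, 0.25, 0.68, 0.09, 0.0, 0.0, -0.07, 0.25, 0.68, 0.09, 0.0, 0.0, -0.07, 0.26, 0.68, 0.09, 0.0, 0.0, -0.07, 0.27, 0.68, 0.09, 0.0, 0.0, -0.07, 0.27, 0.68, 0.09, 0.0, 0.0, -0.06, 0.28, 0.67, 0.09, 0.0, 0.0, -0.07, 0.28, 0.67, 0.09, 0.0, 0.0, -0.06, 0.29, 0.67, 0.09, 0.0, 0.0] max 0.68
[-0.07, 0.29, 0.67, 0.09, 0.0, 0.01, -0.06, 0.3, 0.67, 0.08, 0.0, 0.0, -0.06, 0.3, 0.66, 0.09, 0.0, 0.01, -0.07, 0.3, 0.66, 0.08, 0.0, 0.0, -0.06, 0.31, 0.66, 0.09, 0.0, 0.01, -0.07, 0.32, 0.66, 0.08, 0.0, 0.0, -0.06, 0.32, 0.66, 0.09, 0.0, 0.01, -0.07, 0.32, 0.65, 0.08, 0.01, 0.0] max 0.67
end [0.4705 0.3142 0.2001]
```

Call:
servo_tool:
  deltas: [-0.07,0.25,0.68,0.09,0,0,-0.07,0.25,0.68,0.09,0,0,-0.07,0.26,0.68,0.09,0,0,-0.07,0.27,0.68,0.09,0,0,-0.07,0.27,0.68,0.09,0,0,-0.06,0.28,0.67,0.09,0,0,-0.07,0.28,0.67,0.09,0,0,-0.06,0.29,0.67,0.09,0,0]

```text
clock: 9.03
tool_pos: [0.5444, 0.157, 0.1833]
orientation: [[0.003, -1.0, -0.028], [0.002, -0.028, 1.0], [-1.0, -0.004, 0.002]]
wrist_force: [0.2, 0.0, 0.2]
gripper_width: 0.0424
```

Call:
servo_tool:
  deltas: [-0.05,0.29,0.67,0.09,0,0,-0.05,0.3,0.67,0.08,0,0,-0.05,0.3,0.66,0.09,0,0,-0.05,0.3,0.66,0.08,0,0,-0.05,0.31,0.66,0.09,0,0,-0.05,0.32,0.66,0.08,0,0,-0.05,0.32,0.66,0.09,0,0,0,0,0,0,0,0]

```text
clock: 9.7
tool_pos: [0.4788, 0.298, 0.194]
orientation: [[0.004, -1.0, 0.021], [0.004, 0.021, 1.0], [-1.0, -0.003, 0.004]]
wrist_force: [-0.1, 0.3, 0.0]
gripper_width: 0.0431
```

```bash
cat > look.py <<'E'
from h import *
from cell import arm
import sys
tag=sys.argv[1]
for n in sys.argv[2:]:
    p=arm.camera_params(n); o=arm.observe(); f=arm.grab_frame(n)[:,:,::-1]
    cv2.imwrite(f'pics/{n}_{tag}.png',f); pickle.dump((p,o),open(f'pics/{n}_{tag}.pkl','wb'))
print(o['clock'],o['tool_pos'],w2b(o['tool_pos']),o['wrist_force'],o['gripper_width'])
E
python3 look.py a wrist top
python3 - <<'E'
from h import *
i=cv2.imread('pics/top_a.png'); cv2.imwrite('pics/a1.png',crop(i,240,95,335,230,4.4))
E
```

```text
9.75 [0.47902038 0.29657575 0.19374628] [-0.18794179  0.30612078] [0.77616896 0.05043187 0.84150768] 0.0427104958747317
```

View pics/wrist_a.png

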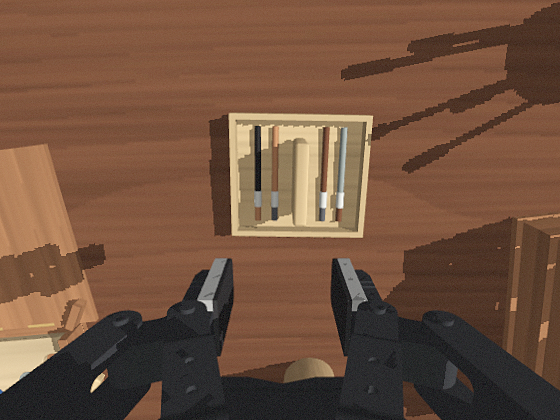

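View pics/a1.png

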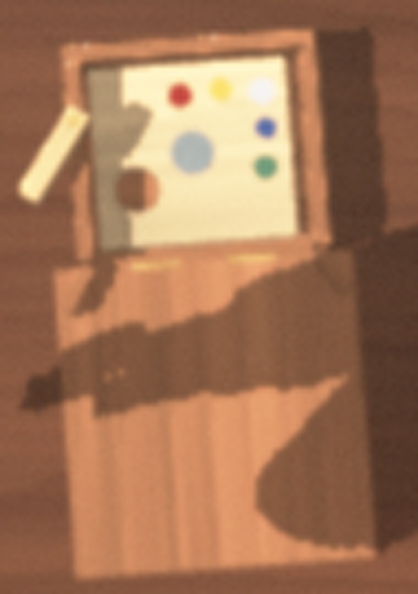

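The board is fully home, with an even gap all round. In the wrist view the rib top runs from (302,140) to (300,225).

```bash
python3 - <<'E'
from h import *
exec(open('m1.py').read().split("B=[")[0])
T=[(.056,.062,.02),(.056,-.062,.02),(-.056,-.062,.02),(-.056,.062,.02)]
p,o=pickle.load(open('pics/wrist_a.pkl','rb'))
w=np.array([(362,238),(232,237),(229,114),(372,117)],float)
print(fit(T,[(p,[0,1,2,3],w)],[.47,.31,0]))
r=ray(p,[(302,138),(300,226)],.054); print(r,r.mean(0), o['tool_pos'])
cv2.imwrite('pics/a2.png',crop(cv2.imread('pics/wrist_a.png'),215,100,385,250,4.5))
E
```

```text
(array([ 0.4725564 ,  0.31554086, -0.03753155]), array([ 0.3,  0.2, -0.3, -0.4, -0.5,  0.4,  0.5, -0.2]))
[[0.43250808 0.31666991 0.054     ]
 [0.50514398 0.31455385 0.054     ]] [0.46882603 0.31561188 0.054     ] [0.47883588 0.29802901 0.1940284 ]
```

View pics/a2.png

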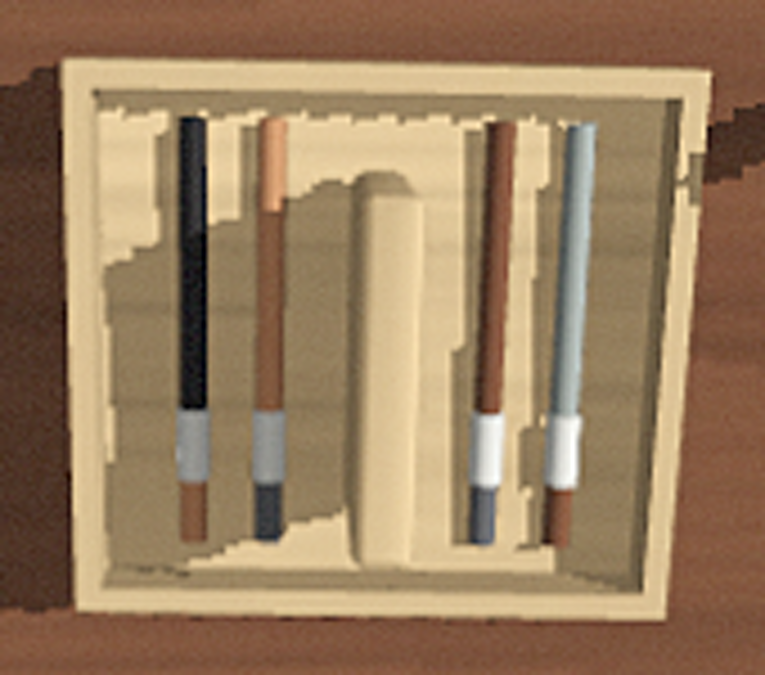

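```bash
python3 - <<'E'
from h import *
plan([[.471,.315,.19],[.471,.315,.075]],[3,5],88)
E
```

```text
[0.04, 0.1, 0.22, 0.05, 0.01, 0.01, 0.04, 0.09, 0.21, 0.04, 0.0, 0.0, 0.04, 0.1, 0.21, 0.05, 0.01, 0.01, 0.77, 0.0, 0.0, 0.0, 0.0, 0.0, 0.77, 0.0, 0.0, 0.0, 0.0, 0.0, 0.76, 0.0, 0.0, 0.0, 0.0, 0.0, 0.77, 0.0, 0.0, 0.0, 0.0, 0.0, 0.76, 0.0, 0.0, 0.0, 0.0, 0.0] max 0.77
end [0.4709 0.3149 0.075 ]
```

Call:
servo_tool:
  deltas: [0.04,0.1,0.22,0.05,0,0,0.04,0.09,0.21,0.04,0,0,0.04,0.1,0.21,0.05,0,0,0.77,0,0,0,0,0,0.77,0,0,0,0,0,0.76,0,0,0,0,0,0.77,0,0,0,0,0,0.76,0,0,0,0,0]

```text
clock: 10.47
tool_pos: [0.4708, 0.3139, 0.0736]
orientation: [[0.0, -0.999, 0.037], [0.0, 0.037, 0.999], [-1.0, -0.0, 0.0]]
wrist_force: [0.2, -0.5, -0.3]
gripper_width: 0.0426
```

Call:
servo_tool:
  deltas: [0,0,0,0,0,0,0,0,0,0,0,0]

```text
clock: 10.63
tool_pos: [0.4705, 0.3134, 0.0738]
orientation: [[-0.002, -0.999, 0.037], [-0.002, 0.037, 0.999], [-1.0, 0.001, -0.002]]
wrist_force: [0.1, 0.3, 0.3]
gripper_width: 0.0423
```

```bash
python3 look.py b wrist
```

```text
10.6333 [0.4705216  0.31335938 0.07383763] [-0.19490468  0.32359756] [0.08970529 0.27442614 0.31813756] 0.04228481228579157
```

View pics/wrist_b.png

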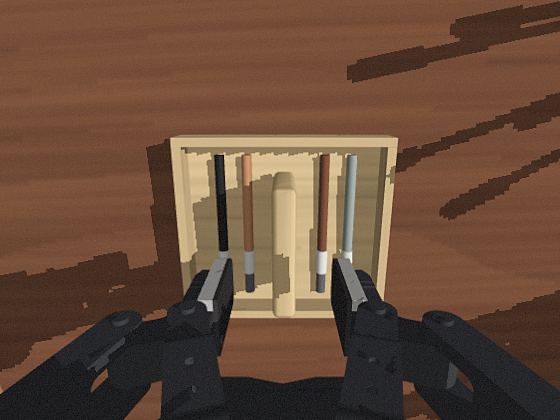

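```bash
python3 - <<'E'
from h import *
exec(open('m1.py').read().split("B=[")[0])
p,o=pickle.load(open('pics/wrist_b.pkl','rb'))
T=[(.056,.062,.02),(.056,-.062,.02),(-.056,-.062,.02),(-.056,.062,.02)]
w=np.array([(171,137),(397,140)],float)
print(fit(T,[(p,[2,3],w)],[.47,.31,0]))
print(ray(p,[(285,182),(284,318)],.054))
plan([[.4705,.3143,.026]],[6],88)
E
```

```text
(array([ 0.47177048,  0.31502935, -0.05080428]), array([-0.8,  0.1,  0.8,  0.1]))
[[0.43280147 0.31756348 0.054     ]
 [0.50523118 0.31447698 0.054     ]]
[0.27, 0.0, 0.0, 0.0, 0.0, 0.0, 0.27, 0.01, 0.0, 0.0, 0.0, 0.0, 0.28, 0.0, 0.0, 0.0, 0.0, 0.0, 0.27, 0.01, 0.0, -0.01, 0.0, 0.0, 0.28, 0.0, 0.0, 0.0, 0.0, 0.0, 0.27, 0.01, 0.0, -0.01, 0.0, 0.01] max 0.28
end [0.4705 0.3143 0.026 ]
```

Yaw is nearer −2.3° and the centring is good, so I'll descend with a tiny turn and grip.

Call:
servo_tool:
  deltas: [0.27,0,0.01,0.02,0,0,0.27,0,0.01,0.02,0,0,0.27,0,0.01,0.02,0,0,0.27,0,0.01,0,0,0,0.27,0,0,0,0,0,0.27,0,0,0,0,0,0,0,0,0,0,0]

```text
clock: 11.27
tool_pos: [0.4699, 0.314, 0.024]
orientation: [[-0.003, -0.999, 0.042], [-0.003, 0.042, 0.999], [-1.0, 0.003, -0.003]]
wrist_force: [-0.2, -0.2, 1.0]
gripper_width: 0.0426
```

Call:
servo_tool:
  deltas: [0,0,0,0,0,0,0,0,0,0,0,0,0,0,0,0,0,0,0,0,0,0,0,0,0,0,0,0,0,0,0,0,0,0,0,0]
  jaw: -1
  squeeze: 50

```text
clock: 11.77
tool_pos: [0.471, 0.3153, 0.0265]
orientation: [[0.001, -0.999, 0.042], [0.001, 0.042, 0.999], [-1.0, -0.001, 0.001]]
wrist_force: [0.3, 0.2, 1.1]
gripper_width: 0.0109
```

Call:
servo_tool:
  deltas: [-0.1,0,0,0,0,0,-0.3,0,0,0,0,0,-0.5,0,0,0,0,0,-0.6,0,0,0,0,0,-0.7,0,0,0,0,0,-0.7,0,0,0,0,0,-0.6,0,0,0,0,0,-0.4,0,0,0,0,0]

```text
clock: 12.43
tool_pos: [0.4712, 0.3153, 0.1458]
orientation: [[0.002, -0.999, 0.042], [0.002, 0.042, 0.999], [-1.0, -0.002, 0.002]]
wrist_force: [0.7, -0.2, -1.9]
gripper_width: 0.0113
```

```bash
python3 look.py c wrist
```

```text
12.4333 [0.47116714 0.31525959 0.14578257] [-0.1940917   0.32543239] [ 0.73257946 -0.24482668 -1.94612612] 0.011277446754058468
```

View pics/wrist_c.png

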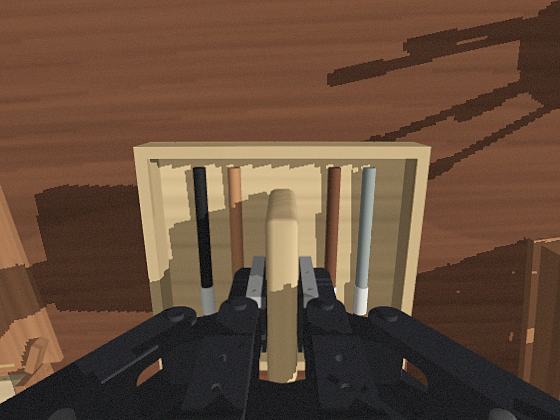

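```bash
python3 - <<'E'
from h import *
p,o=pickle.load(open('pics/wrist_c.pkl','rb'))
r=ray(p,[(134,148),(430,147)],o['tool_pos'][2]-.026+.02); print(r, o['tool_pos'])
m=r.mean(0); d=r[1]-r[0]; print('w',np.linalg.norm(d),'yaw',np.degrees(np.arctan2(-d[0],d[1])))
R=np.array(o['orientation']); 
a=np.arctan2(-d[0],d[1]); c=m+.056*np.array([np.cos(a),np.sin(a),0]); print('centre',c,'rel tool',R.T@(c-o['tool_pos']))
t=b2w(0,0); print(t)
plan([[t[0],t[1],.16]],[20],90+np.degrees(BY)-.0)
E
```

```text
[[0.41334281 0.25767621 0.13978257]
 [0.41824164 0.38048458 0.13978257]] [0.47116714 0.31525959 0.14578257]
w 0.12290604599969296 yaw -2.2843178614235633
centre [0.47174772 0.31684833 0.13978257] rel tool [ 0.00600433 -0.00050205  0.00159912]
[0.6936 0.0085]
[-0.02, -0.39, -0.5, -0.08, 0.0, 0.0, -0.02, -0.39, -0.5, -0.07, 0.0, 0.0, -0.02, -0.38, -0.5, -0.08, 0.0, 0.0, -0.02, -0.38, -0.5, -0.07, 0.0, 0.0, -0.02, -0.38, -0.51, -0.08, 0.0, 0.0, -0.02, -0.37, -0.51, -0.07, 0.0, 0.0, -0.02, -0.37, -0.51, -0.08, 0.0, 0.0, -0.02, -0.37, -0.51, -0.07, 0.0, 0.0] max 0.51
[-0.02, -0.36, -0.52, -0.08, 0.0, 0.01, -0.02, -0.36, -0.52, -0.07, 0.0, 0.0, -0.02, -0.36, -0.52, -0.08, 0.0, 0.01, -0.02, -0.35, -0.52, -0.07, 0.01, 0.0, -0.02, -0.35, -0.53, -0.08, 0.0, 0.01, -0.02, -0.35, -0.53, -0.07, 0.01, 0.0, -0.02, -0.34, -0.53, -0.08, 0.0, 0.01, -0.02, -0.34, -0.53, -0.07, 0.01, 0.0] max 0.53
[-0.02, -0.34, -0.54, -0.08, 0.0, 0.01, -0.03, -0.33, -0.54, -0.07, 0.01, 0.0, -0.02, -0.33, -0.54, -0.08, 0.0, 0.01, -0.03, -0.32, -0.54, -0.07, 0.01, 0.0] max 0.54
end [0.6936 0.0084 0.1601]
```

Call:
servo_tool:
  deltas: [-0.05,-0.39,-0.5,-0.08,0,0,-0.03,-0.39,-0.5,-0.07,0,0,-0.02,-0.38,-0.5,-0.08,0,0,-0.02,-0.38,-0.5,-0.07,0,0,-0.02,-0.38,-0.51,-0.08,0,0,-0.02,-0.37,-0.51,-0.07,0,0,-0.02,-0.37,-0.51,-0.08,0,0,-0.02,-0.37,-0.51,-0.07,0,0]

```text
clock: 13.15
tool_pos: [0.5592, 0.191, 0.1486]
orientation: [[-0.001, -1.0, -0.01], [-0.001, -0.01, 1.0], [-1.0, 0.001, -0.0]]
wrist_force: [0.6, -0.2, -1.7]
gripper_width: 0.0109
```

Call:
servo_tool:
  deltas: [-0.02,-0.36,-0.52,-0.08,0,0,-0.02,-0.36,-0.52,-0.07,0,0,-0.02,-0.36,-0.52,-0.08,0,0,-0.02,-0.35,-0.52,-0.07,0,0,-0.02,-0.35,-0.53,-0.08,0,0,-0.02,-0.35,-0.53,-0.07,0,0,-0.02,-0.34,-0.53,-0.08,0,0,-0.02,-0.34,-0.53,-0.07,0,0]

```text
clock: 13.82
tool_pos: [0.6476, 0.068, 0.1532]
orientation: [[-0.002, -0.998, -0.063], [-0.0, -0.063, 0.998], [-1.0, 0.002, -0.0]]
wrist_force: [0.8, -0.4, -1.7]
gripper_width: 0.0112
```

```bash
python3 - <<'E'
from h import *
t=b2w(0,0)
plan([[t[0],t[1],.16]],[6],90+np.degrees(BY)-.0)
E
```

```text
[-0.04, -0.23, -0.35, -0.05, 0.0, 0.0, -0.04, -0.23, -0.35, -0.05, 0.0, 0.0, -0.04, -0.23, -0.35, -0.05, 0.0, -0.01, -0.04, -0.23, -0.35, -0.05, 0.0, 0.0, -0.03, -0.23, -0.34, -0.05, 0.0, -0.01, -0.04, -0.23, -0.35, -0.06, 0.0, 0.0] max 0.35
end [0.6936 0.0085 0.16  ]
```

Call:
servo_tool:
  deltas: [0,-0.23,-0.35,-0.05,0,0,0,-0.23,-0.35,-0.05,0,0,0,-0.23,-0.35,-0.05,0,0,0,-0.23,-0.35,-0.05,0,0,0,-0.23,-0.34,-0.05,0,0,0,-0.1,-0.15,-0.06,0,0,0,0,0,0,0,0,0,0,0,0,0,0]

```text
clock: 14.48
tool_pos: [0.6893, 0.0151, 0.1536]
orientation: [[-0.001, -0.996, -0.089], [0.0, -0.089, 0.996], [-1.0, 0.001, 0.0]]
wrist_force: [-0.7, 0.3, -2.2]
gripper_width: 0.011
```

```bash
python3 look.py d wrist top side
python3 - <<'E'
from h import *
i=cv2.imread('pics/top_d.png'); cv2.imwrite('pics/d1.png',crop(i,225,80,345,180,6))
i=cv2.imread('pics/side_d.png'); cv2.imwrite('pics/d2.png',crop(i,165,130,300,250,5))
t=b2w(0,0)
plan([[t[0],t[1],.09]],[6],90+np.degrees(BY)-.0)
E
```

```text
14.5833 [0.6890818  0.01564276 0.15389517] [-0.00386094  0.0075184 ] [ 0.196798    0.11810173 -2.18479359] 0.011034231813691547
[0.36, -0.02, -0.04, 0.0, 0.0, 0.0, 0.35, -0.02, -0.04, 0.0, 0.0, 0.0, 0.36, -0.02, -0.04, 0.0, 0.0, 0.0, 0.35, -0.02, -0.04, 0.0, 0.0, 0.0, 0.36, -0.02, -0.05, 0.0, 0.0, 0.0, 0.35, -0.03, -0.04, 0.01, 0.0, 0.0] max 0.36
end [0.6937 0.0086 0.0901]
```

View pics/d2.png

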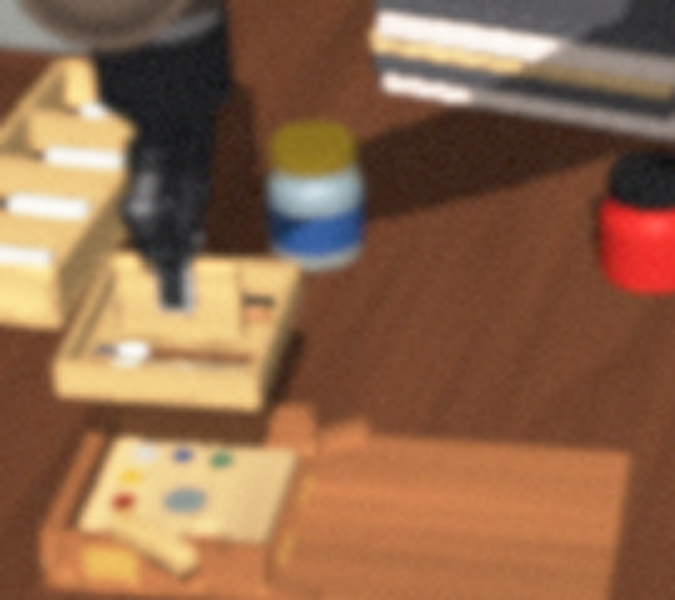

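View pics/wrist_d.png

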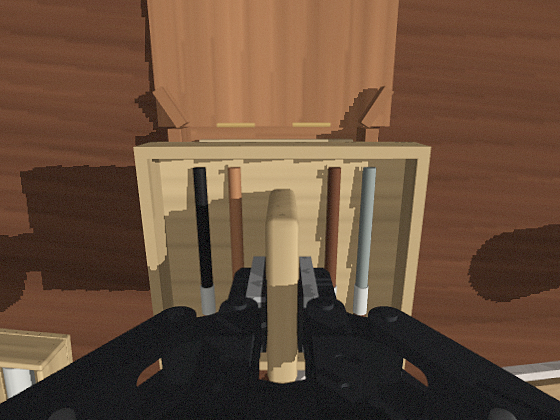

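Call:
servo_tool:
  deltas: [0.4,-0.02,-0.04,0,0,0,0.4,-0.02,-0.04,0,0,0,0.4,-0.02,-0.04,0,0,0,0.4,-0.02,-0.04,0,0,0,0.4,-0.02,-0.04,0,0,0,0.3,-0.02,-0.04,0,0,0,0,0,0,0,0,0,0,0,0,0,0,0]

```text
clock: 15.3
tool_pos: [0.6934, 0.008, 0.0839]
orientation: [[-0.002, -0.996, -0.09], [-0.001, -0.09, 0.996], [-1.0, 0.002, -0.0]]
wrist_force: [0.8, 0.6, -1.5]
gripper_width: 0.0107
```

```bash
python3 look.py e wrist top side
python3 - <<'E'
from h import *
i=cv2.imread('pics/wrist_e.png'); cv2.imwrite('pics/e1.png',crop(i,110,80,450,240,2.3))
i=cv2.imread('pics/side_e.png'); cv2.imwrite('pics/e2.png',crop(i,165,160,290,260,6))
E
```

```text
15.4 [0.69427962 0.00829611 0.08556372] [ 0.00065865 -0.00026388] [ 0.43823481  0.25190602 -1.3256071 ] 0.011409947960497425
```

View pics/e1.png

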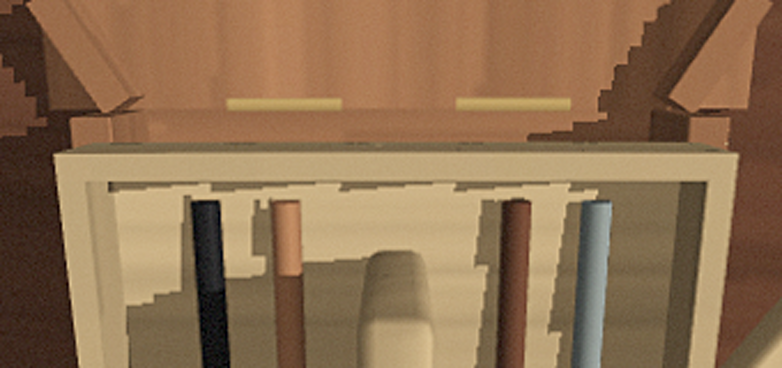

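View pics/e2.png

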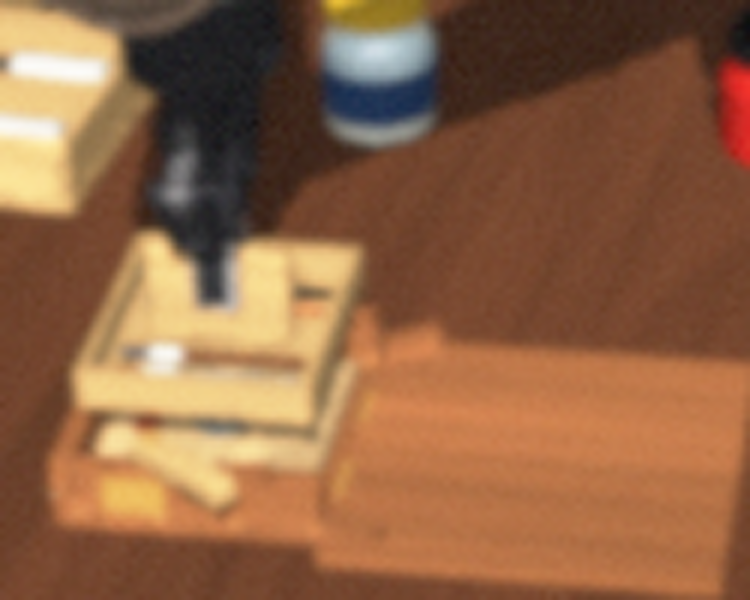

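```bash
python3 - <<'E'
from h import *
p,o=pickle.load(open('pics/wrist_e.pkl','rb'))
z=o['tool_pos'][2]-.026+.02
u=lambda x,y:(110+(x+.5)/2.3-.5,80+(y+.5)/2.3-.5)
r=ray(p,[u(55,154),u(739,153)],z); print('tray rear',[w2b(v) for v in r])
r=ray(p,[u(70,117),u(730,117)],.036); print('wall tops front outer',[w2b(v) for v in r])
r=ray(p,[u(70,140),u(730,140)],.036); print('',[w2b(v) for v in r])
E
```

```text
tray rear [array([-0.05598206, -0.06066508]), array([-0.05604354,  0.06287313])]
wall tops front outer [array([-0.05974216, -0.07359758]), array([-0.05960305,  0.07728722])]
 [array([-0.05454569, -0.07416255]), array([-0.05440654,  0.0778558 ])]
```

Call:
servo_tool:
  deltas: [0.25,0,0.02,0,0,0,0.25,0,0,0,0,0,0.25,0,0,0,0,0,0.2,0,0,0,0,0,0,0,0,0,0,0]

```text
clock: 15.87
tool_pos: [0.6923, 0.0086, 0.054]
orientation: [[-0.004, -0.996, -0.089], [-0.0, -0.089, 0.996], [-1.0, 0.004, -0.0]]
wrist_force: [-0.2, -0.3, -2.6]
gripper_width: 0.0112
```

```bash
python3 look.py f wrist side
python3 - <<'E'
from h import *
i=cv2.imread('pics/wrist_f.png'); a=crop(i,110,80,450,240,2)
i=cv2.imread('pics/side_f.png'); b=crop(i,165,180,300,240,5)[:280,:680]
cv2.imwrite('pics/f1.png',np.vstack([a,b]))
E
```

```text
15.9167 [0.69250911 0.00863354 0.05468128] [-0.00107456  0.00023062] [-1.27100939 -1.11184457 -2.40823229] 0.011233341010670484Traceback (most recent call last):
  File "<stdin>", line 4, in <module>
    return _nx.concatenate(arrs, 0, dtype=dtype, casting=casting)
           ~~~~~~~~~~~~~~~^^^^^^^^^^^^^^^^^^^^^^^^^^^^^^^^^^^^^^^
ValueError: all the input array dimensions except for the concatenation axis must match exactly, but along dimension 1, the array at index 0 has size 680 and the array at index 1 has size 675
```

```bash
python3 - <<'E'
from h import *
i=cv2.imread('pics/wrist_f.png'); a=crop(i,110,80,450,240,2)
i=cv2.imread('pics/side_f.png'); b=cv2.resize(crop(i,165,180,300,240,5),(680,280))
cv2.imwrite('pics/f1.png',np.vstack([a,b]))
E
```

```text
(no output)
```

View pics/f1.png

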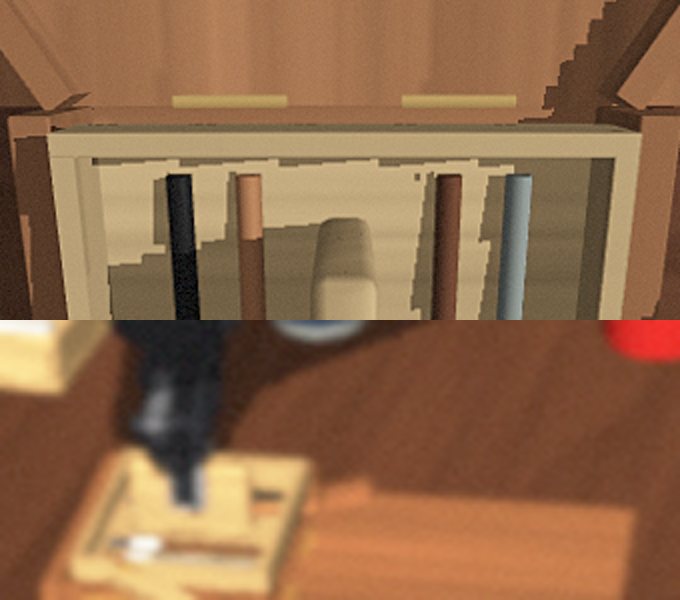

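Call:
servo_tool:
  deltas: [0.15,0,0,0,0,0,0.15,0,0,0,0,0,0.06,0,0,0,0,0,0,0,0,0,0,0]

```text
clock: 16.3
tool_pos: [0.6931, 0.0091, 0.0447]
orientation: [[-0.001, -0.996, -0.09], [0.0, -0.09, 0.996], [-1.0, 0.001, 0.0]]
wrist_force: [-0.7, 0.5, -1.3]
gripper_width: 0.0111
```

Call:
servo_tool:
  deltas: [0.04,0,0,0,0,0,0,0,0,0,0,0]

```text
clock: 16.47
tool_pos: [0.6936, 0.0091, 0.0442]
orientation: [[-0.0, -0.996, -0.09], [0.0, -0.09, 0.996], [-1.0, 0.0, 0.0]]
wrist_force: [0.4, 0.6, -2.6]
gripper_width: 0.0112
```

Call:
servo_tool:
  deltas: [0.04,0,0,0,0,0,0,0,0,0,0,0]

```text
clock: 16.63
tool_pos: [0.6935, 0.009, 0.0431]
orientation: [[-0.0, -0.996, -0.09], [0.0, -0.09, 0.996], [-1.0, 0.0, 0.0]]
wrist_force: [0.2, 0.4, -2.6]
gripper_width: 0.0113
```

Call:
servo_tool:
  deltas: [0.04,0,0,0,0,0,0,0,0,0,0,0]

```text
clock: 16.8
tool_pos: [0.6935, 0.0089, 0.0419]
orientation: [[-0.0, -0.996, -0.09], [0.0, -0.09, 0.996], [-1.0, 0.0, 0.0]]
wrist_force: [-0.1, 0.0, -2.6]
gripper_width: 0.011
```

Call:
servo_tool:
  deltas: [0.04,0,0,0,0,0,0,0,0,0,0,0]

```text
clock: 16.97
tool_pos: [0.6935, 0.0089, 0.0406]
orientation: [[-0.0, -0.996, -0.09], [-0.0, -0.09, 0.996], [-1.0, 0.0, 0.0]]
wrist_force: [1.1, -0.3, -2.3]
gripper_width: 0.0112
```

Call:
servo_tool:
  deltas: [0.03,0,0,0,0,0,0,0,0,0,0,0]

```text
clock: 17.13
tool_pos: [0.6936, 0.0089, 0.0406]
orientation: [[0.0, -0.996, -0.09], [-0.0, -0.09, 0.996], [-1.0, -0.0, -0.0]]
wrist_force: [-0.8, 0.3, 2.1]
gripper_width: 0.0108
```

Call:
servo_tool:
  deltas: [0.03,0,0,0,0,0,0,0,0,0,0,0]

```text
clock: 17.3
tool_pos: [0.6936, 0.0089, 0.0406]
orientation: [[0.0, -0.996, -0.09], [-0.0, -0.09, 0.996], [-1.0, -0.0, -0.0]]
wrist_force: [-3.8, 0.7, 5.5]
gripper_width: 0.0108
```

Call:
servo_tool:
  deltas: [-0.03,0,0,0,0,0,0,0,0,0,0,0,0,0,0,0,0,0,0,0,0,0,0,0]
  jaw: -0.2

```text
clock: 17.63
tool_pos: [0.6938, 0.0089, 0.0398]
orientation: [[0.0, -0.996, -0.09], [0.0, -0.09, 0.996], [-1.0, -0.0, -0.0]]
wrist_force: [0.3, -0.0, -0.3]
gripper_width: 0.0345
```

Call:
servo_tool:
  deltas: [-0.2,0,0,0,0,0,-0.5,0,0,0,0,0,-0.8,0,0,0,0,0,-1,0,0,0,0,0,-1,0,0,0,0,0,-0.5,0,0,0,0,0,0,0,0,0,0,0]

```text
clock: 18.22
tool_pos: [0.6963, 0.009, 0.166]
orientation: [[0.01, -0.996, -0.09], [0.001, -0.09, 0.996], [-1.0, -0.01, -0.0]]
wrist_force: [0.1, -0.1, 0.9]
gripper_width: 0.0342
```

```bash
python3 look.py g wrist top side
python3 - <<'E'
from h import *
i=cv2.imread('pics/side_g.png'); b=crop(i,165,180,300,270,5)
cv2.imwrite('pics/g1.png',b)
E
```

```text
18.3167 [0.69363329 0.0090141  0.16070721] [7.91586665e-05 5.09061516e-04] [-1.03273903  0.57885771 -0.87193105] 0.033948540620660585
```

View pics/g1.png

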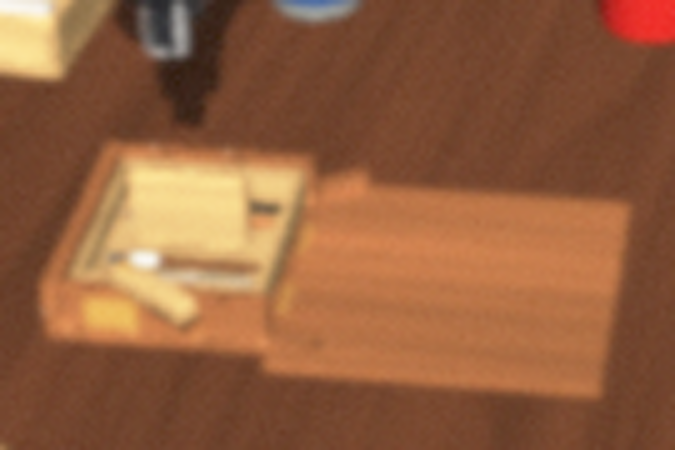

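View pics/wrist_g.png

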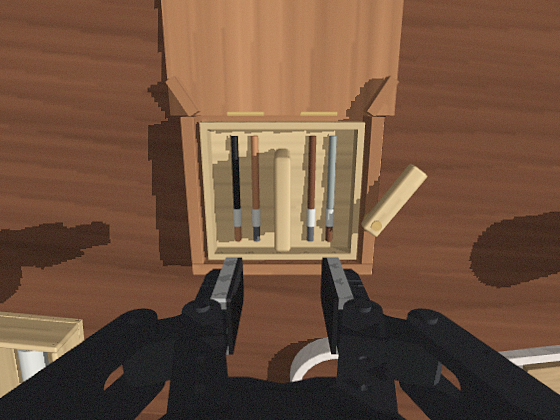

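The tray is seated squarely inside the walls. The keeper's pivot shows at (376,227) and its tip at (418,172). Now I'll plan the swing.

```bash
python3 - <<'E'
from h import *
p,o=pickle.load(open('pics/wrist_g.pkl','rb'))
r=[w2b(v) for v in ray(p,[(376,227),(418,172)],.051)]; print(r); d=r[1]-r[0]
print('angle',np.arctan2(-d[0],-d[1]),np.linalg.norm(d))
# push path: finger centre on a circle around pivot, behind the bar
E
```

```text
[array([0.02177606, 0.07379605]), array([-0.0209924 ,  0.10143406])]
angle 2.1445124490189738 0.05092151334380555
```

Call:
servo_tool:
  deltas: [0,-0.05,0.67,0,0,0,0,-0.05,0.67,0,0,0,0,-0.05,0.67,0,0,0,0,-0.05,0.67,0,0,0,0,-0.06,0.67,0,0,0,0,-0.06,0.67,0,0,0,0,0,0,0,0,0,0,0,0,0,0,0]
  jaw: -1
  squeeze: 30

```text
clock: 19.03
tool_pos: [0.6914, 0.1307, 0.1577]
orientation: [[-0.004, -0.996, -0.091], [-0.001, -0.091, 0.996], [-1.0, 0.004, -0.001]]
wrist_force: [0.3, -0.2, 0.7]
gripper_width: 0.0001
```

```bash
python3 look.py i wrist
```

```text
19.0333 [0.69138218 0.13071214 0.15773084] [0.00872664 0.12192035] [ 0.31271861 -0.23163231  0.73393836] 9.385143639777114e-05
```

View pics/wrist_i.png

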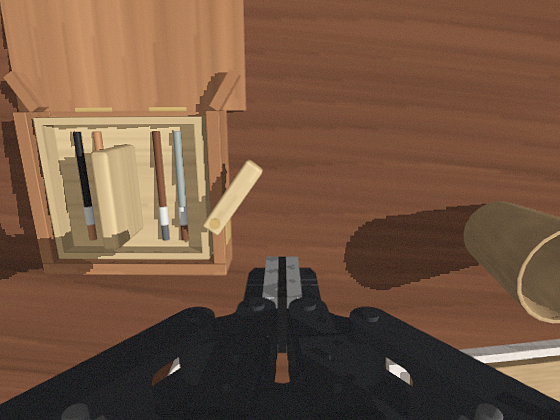

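Call:
servo_tool:
  deltas: [0.8,0,0,0,0,0,0.8,0,0,0,0,0,0.8,0,0,0,0,0,0.8,0,0,0,0,0,0.5,0,0,0,0,0,0,0,0,0,0,0,0,0,0,0,0,0]

```text
clock: 19.67
tool_pos: [0.6918, 0.1285, 0.0477]
orientation: [[-0.003, -0.996, -0.089], [-0.001, -0.089, 0.996], [-1.0, 0.003, -0.001]]
wrist_force: [1.0, 0.1, 0.1]
gripper_width: -0.0002
```

```bash
python3 look.py j top side
python3 - <<'E'
from h import *
from cell import arm
i=cv2.imread('pics/side_j.png'); b=crop(i,165,170,300,260,5.5)
cv2.imwrite('pics/j1.png',b)
o=arm.observe(); p=w2b(o['tool_pos'])
P=np.array([.02,.072]); 
prev=p; s=np.zeros(2); out=[]
for a in np.r_[np.linspace(2.1,0,15)]:
    u=np.array([-np.sin(a),-np.cos(a)]); t=np.array([np.cos(a),-np.sin(a)])
    h=.011*abs(np.cos(a))+.0145*abs(np.sin(a))
    c=P+.036*u-t*(.007+h); d=np.round((c-prev)/.03,2); prev=prev+d*.03
    out.append((round(a,2),c.round(3).tolist(),-d[0],d[1]))
for r in out: print(r)
E
```

```text
19.7167 [0.69285286 0.12905013 0.04933086] [0.01004271 0.12013341] [-0.07632408  0.07334971 -0.45896754] -0.0005441763191947875
(np.float64(2.1), [0.002, 0.112], np.float64(0.3), np.float64(-0.29))
(np.float64(1.95), [-0.004, 0.108], np.float64(0.2), np.float64(-0.12))
(np.float64(1.8), [-0.01, 0.103], np.float64(0.17), np.float64(-0.17))
(np.float64(1.65), [-0.014, 0.097], np.float64(0.15), np.float64(-0.2))
(np.float64(1.5), [-0.017, 0.092], np.float64(0.11), np.float64(-0.18))
(np.float64(1.35), [-0.02, 0.087], np.float64(0.1), np.float64(-0.15))
(np.float64(1.2), [-0.022, 0.082], np.float64(0.07), np.float64(-0.18))
(np.float64(1.05), [-0.024, 0.076], np.float64(0.04), np.float64(-0.2))
(np.float64(0.9), [-0.024, 0.069], np.float64(0.01), np.float64(-0.21))
(np.float64(0.75), [-0.023, 0.063], np.float64(-0.04), np.float64(-0.23))
(np.float64(0.6), [-0.02, 0.056], np.float64(-0.08), np.float64(-0.22))
(np.float64(0.45), [-0.017, 0.05], np.float64(-0.13), np.float64(-0.21))
(np.float64(0.3), [-0.011, 0.044], np.float64(-0.17), np.float64(-0.19))
(np.float64(0.15), [-0.005, 0.039], np.float64(-0.21), np.float64(-0.15))
(np.float64(0.0), [0.002, 0.036], np.float64(-0.24), np.float64(-0.12))
```

View pics/j1.png

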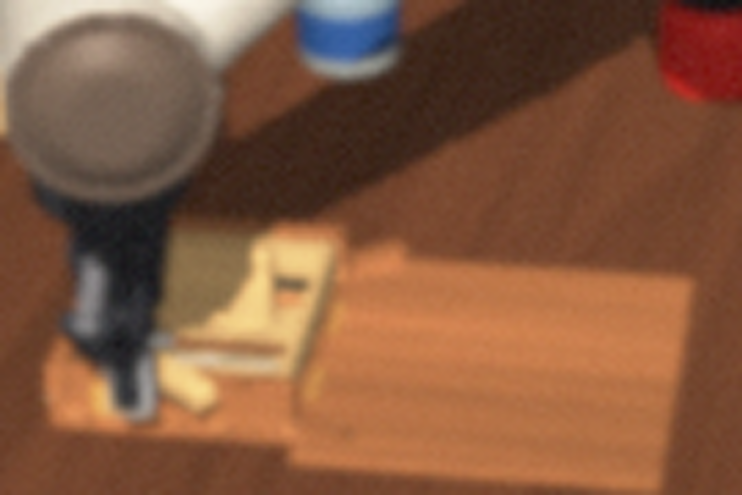

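Call:
servo_tool:
  deltas: [0.17,0,0,0,0,0,0,0,0,0,0,0]

```text
clock: 19.93
tool_pos: [0.6925, 0.1299, 0.0444]
orientation: [[0.001, -0.996, -0.089], [0.001, -0.089, 0.996], [-1.0, -0.001, 0.001]]
wrist_force: [-0.2, 0.0, -0.2]
gripper_width: 0.0001
```

Call:
servo_tool:
  deltas: [0,0.15,-0.15,0,0,0,0,0.15,-0.14,0,0,0,0,0.2,-0.12,0,0,0,0,0.17,-0.17,0,0,0,0,0.15,-0.2,0,0,0,0,0,0,0,0,0]

```text
clock: 20.43
tool_pos: [0.6691, 0.103, 0.0445]
orientation: [[-0.0, -0.996, -0.089], [-0.0, -0.089, 0.996], [-1.0, 0.0, -0.0]]
wrist_force: [-1.5, -1.7, 2.7]
gripper_width: -0.0
```

```bash
python3 look.py k top side
python3 - <<'E'
from h import *
i=cv2.imread('pics/side_k.png'); b=crop(i,165,170,300,260,5.5)
cv2.imwrite('pics/k1.png',b)
E
```

```text
20.4833 [0.66922891 0.10325591 0.04446202] [-0.01579455  0.09655654] [-0.38322483 -1.15812907  4.17117161] 0.0002538169606541245
```

View pics/k1.png

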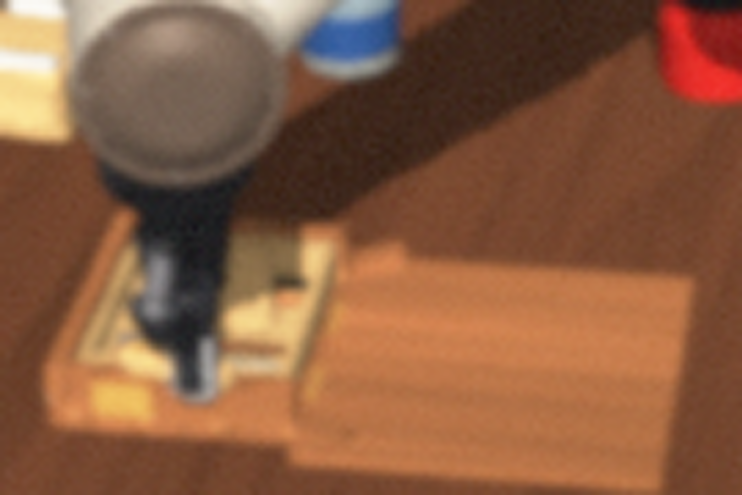

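Call:
servo_tool:
  deltas: [0,0.11,-0.18,0,0,0,0,0.1,-0.15,0,0,0,0,0.07,-0.18,0,0,0,0,0.04,-0.2,0,0,0,0,0,0,0,0,0]

```text
clock: 20.95
tool_pos: [0.6633, 0.0816, 0.0444]
orientation: [[0.003, -0.996, -0.089], [0.001, -0.089, 0.996], [-1.0, -0.003, 0.0]]
wrist_force: [2.0, 0.8, 3.1]
gripper_width: -0.0001
```

```bash
python3 look.py l side wrist
python3 - <<'E'
from h import *
i=cv2.imread('pics/side_l.png'); b=crop(i,165,170,300,260,5.5)
cv2.imwrite('pics/l1.png',b)
E
```

```text
21.0 [0.66320943 0.08172102 0.04437964] [-0.02371683  0.07564666] [3.61378061 0.65357254 3.84590071] 0.0002898892493610494
```

View pics/l1.png

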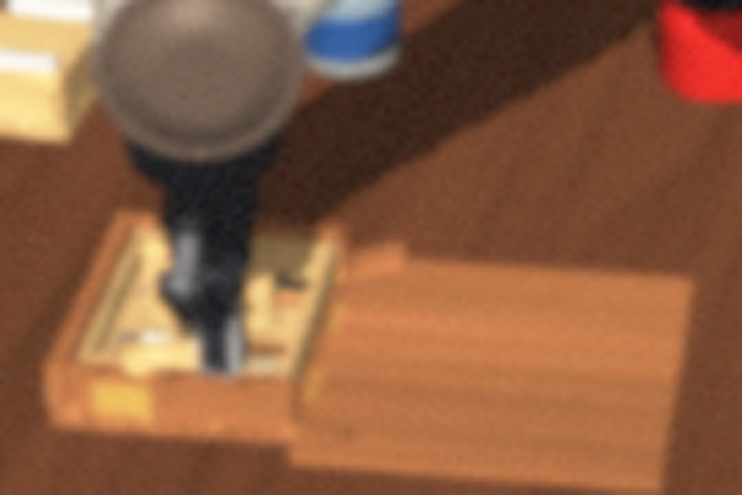

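View pics/wrist_l.png

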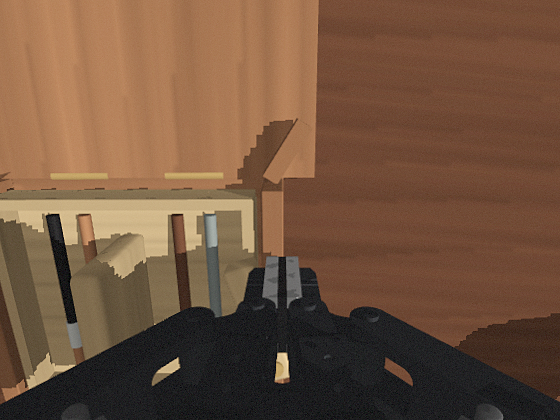

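```bash
python3 - <<'E'
from h import *
p,o=pickle.load(open('pics/wrist_l.pkl','rb'))
for a in (1.5,1.3,1.1,.9,.7,.5):
    print(a,proj(p,[[*b2w(.02-.052*np.sin(a),.072-.052*np.cos(a)),.051],[*b2w(.02-.03*np.sin(a),.072-.03*np.cos(a)),.051]]).round().tolist())
i=cv2.imread('pics/wrist_l.png'); cv2.imwrite('pics/l2.png',crop(i,200,180,360,390,2.8))
E
```

```text
1.5 [[261.0, 265.0], [266.0, 311.0]]
1.3 [[237.0, 269.0], [252.0, 313.0]]
1.1 [[214.0, 277.0], [239.0, 317.0]]
0.9 [[194.0, 289.0], [228.0, 323.0]]
0.7 [[179.0, 303.0], [219.0, 332.0]]
0.5 [[167.0, 320.0], [212.0, 341.0]]
```

View pics/l2.png

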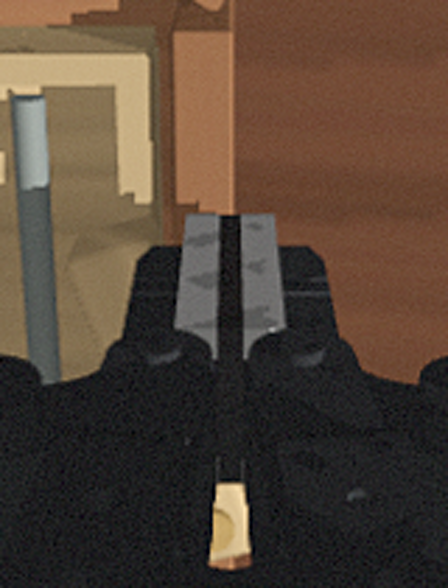

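Call:
servo_tool:
  deltas: [0,0.01,-0.21,0,0,0,0,-0.04,-0.23,0,0,0,0,-0.08,-0.22,0,0,0,0,0,0,0,0,0]

```text
clock: 21.38
tool_pos: [0.6658, 0.0611, 0.0427]
orientation: [[-0.005, -0.996, -0.088], [-0.001, -0.088, 0.996], [-1.0, 0.005, -0.001]]
wrist_force: [0.4, -0.8, 0.3]
gripper_width: 0.0002
```

```bash
python3 look.py m side wrist
python3 - <<'E'
from h import *
i=cv2.imread('pics/side_m.png'); a=crop(i,165,170,300,260,4.5)
i=cv2.imread('pics/wrist_m.png'); b=crop(i,180,180,360,390,2.8)[:405]
cv2.imwrite('pics/m1.png',a);cv2.imwrite('pics/m2.png',b)
E
```

```text
21.4333 [0.66500584 0.06112707 0.04210357] [-0.02377038  0.05497457] [ 0.26754267 -0.84719335  0.30722482] 5.450648212309597e-06
```

View pics/m1.png

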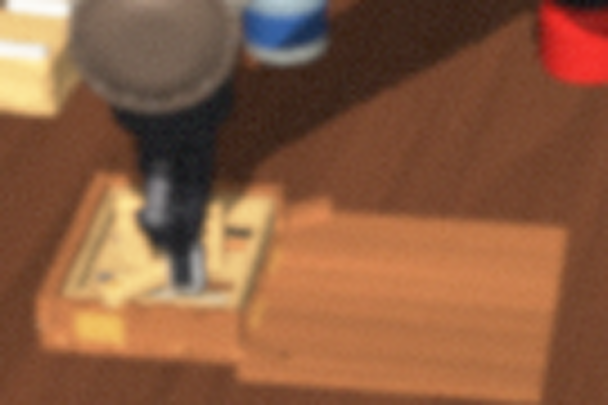

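View pics/m2.png

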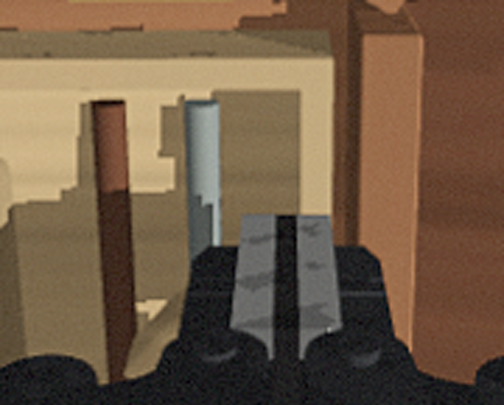

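Call:
servo_tool:
  deltas: [-0.03,-0.15,-0.2,0,0,0,0,-0.2,-0.19,0,0,0,0,-0.2,-0.15,0,0,0,0,-0.15,-0.08,0,0,0,0,0,0,0,0,0]

```text
clock: 21.9
tool_pos: [0.691, 0.0453, 0.0443]
orientation: [[0.0, -0.996, -0.089], [-0.0, -0.089, 0.996], [-1.0, -0.0, -0.0]]
wrist_force: [0.4, 0.2, -0.5]
gripper_width: -0.0001
```

Call:
servo_tool:
  deltas: [0,-0.1,0,0,0,0,0,0,0,0,0,0]

```text
clock: 22.07
tool_pos: [0.6925, 0.046, 0.0444]
orientation: [[-0.002, -0.996, -0.089], [-0.001, -0.089, 0.996], [-1.0, 0.002, -0.001]]
wrist_force: [-2.2, -2.2, 0.4]
gripper_width: -0.0001
```

```bash
python3 look.py n side wrist
python3 - <<'E'
from h import *
i=cv2.imread('pics/side_n.png'); a=crop(i,165,170,300,260,4.5)
i=cv2.imread('pics/wrist_n.png'); b=crop(i,180,180,360,390,2.8)[:405]
cv2.imwrite('pics/n1.png',a);cv2.imwrite('pics/n2.png',b)
E
```

```text
22.1167 [0.69250594 0.04608631 0.04444943] [0.00227356 0.03753343] [-2.67492056 -1.44148855 -0.60219126] -1.4644244476286662e-05
```

View pics/n1.png

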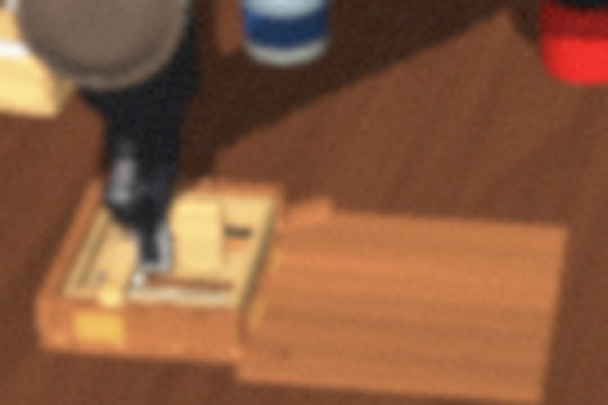

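View pics/n2.png

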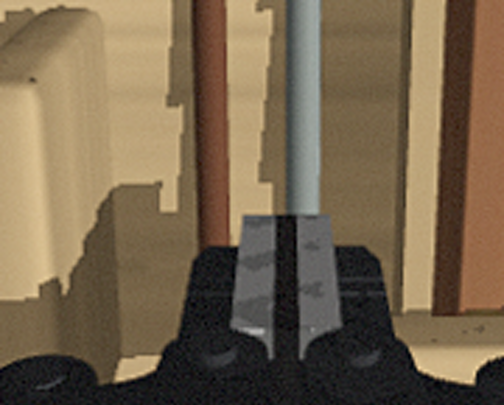

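Contact is near the stop, so I'll press a little further to confirm it.

Call:
servo_tool:
  deltas: [0,-0.07,0,0,0,0,0,0,0,0,0,0]

```text
clock: 22.33
tool_pos: [0.6927, 0.0462, 0.0444]
orientation: [[-0.006, -0.996, -0.089], [-0.001, -0.089, 0.996], [-1.0, 0.006, -0.001]]
wrist_force: [-5.5, -1.5, 2.2]
gripper_width: 0.0002
```

Call:
servo_tool:
  deltas: [0,-0.07,0,0,0,0,0,0,0,0,0,0]

```text
clock: 22.5
tool_pos: [0.6929, 0.0462, 0.0443]
orientation: [[-0.01, -0.996, -0.089], [-0.002, -0.089, 0.996], [-1.0, 0.01, -0.001]]
wrist_force: [-9.4, -1.7, 4.6]
gripper_width: -0.0004
```

Call:
servo_tool:
  deltas: [0,0.2,0,0,0,0,0,0.25,0,0,0,0,-0.3,0,0,0,0,0,-0.8,0,0,0,0,0,-1,0,0,0,0,0,-1,0,0,0,0,0,-1,0,0,0,0,0,-0.8,0,0,0,0,0]

```text
clock: 23.17
tool_pos: [0.685, 0.0459, 0.196]
orientation: [[0.006, -0.996, -0.09], [0.001, -0.09, 0.996], [-1.0, -0.006, 0.0]]
wrist_force: [0.9, -0.1, 0.4]
gripper_width: 0.0
```

Call:
servo_tool:
  deltas: [0,0.6,0,0,0,0,0,0.8,0,0,0,0,0,0.8,0,0,0,0,0,0.8,0,0,0,0,0,0.8,0,0,0,0,0,0.5,0,0,0,0,0,0,0,0,0,0]

```text
clock: 23.75
tool_pos: [0.5532, 0.034, 0.1935]
orientation: [[0.002, -0.996, -0.09], [0.001, -0.09, 0.996], [-1.0, -0.002, 0.001]]
wrist_force: [1.0, 0.7, -0.9]
gripper_width: -0.0002
```

```bash
python3 look.py z side top wrist
python3 - <<'E'
from h import *
i=cv2.imread('pics/side_z.png'); a=crop(i,165,170,300,260,5.5)
i=cv2.imread('pics/top_z.png'); b=crop(i,235,90,335,170,7)
cv2.imwrite('pics/z1.png',a);cv2.imwrite('pics/z2.png',b)
E
```

```text
23.85 [0.55599518 0.03441893 0.19332112] [-0.1347336   0.03812786] [-0.54752608  0.41637635 -0.2095735 ] 0.00018721898455496786
```

View pics/z1.png

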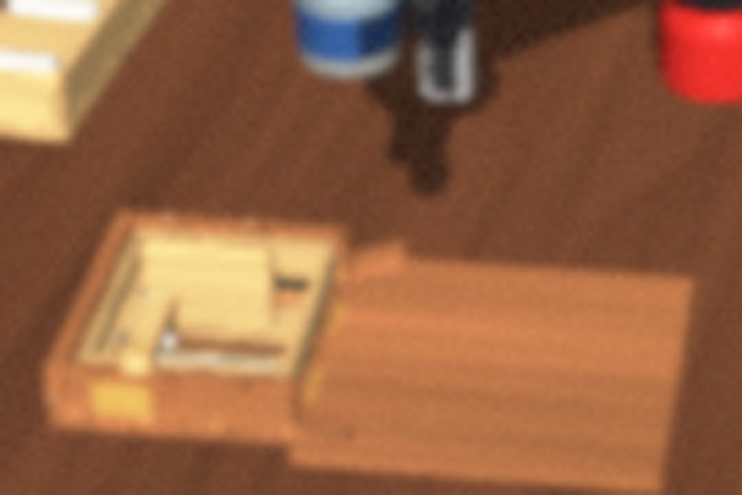

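View pics/z2.png

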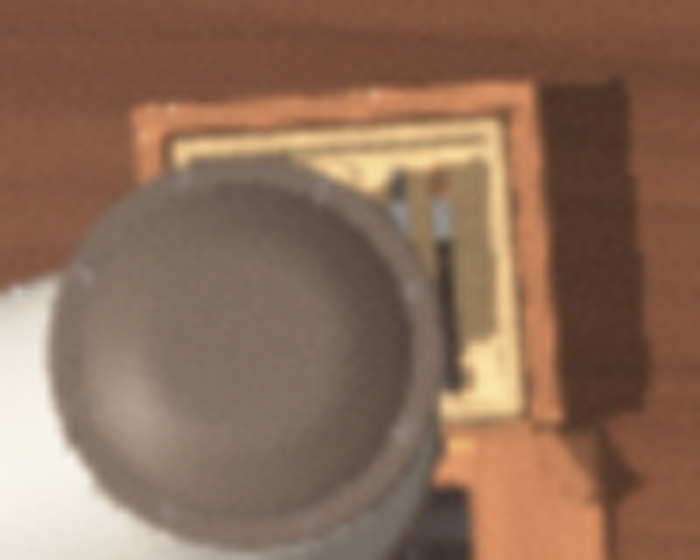

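View pics/top_z.png

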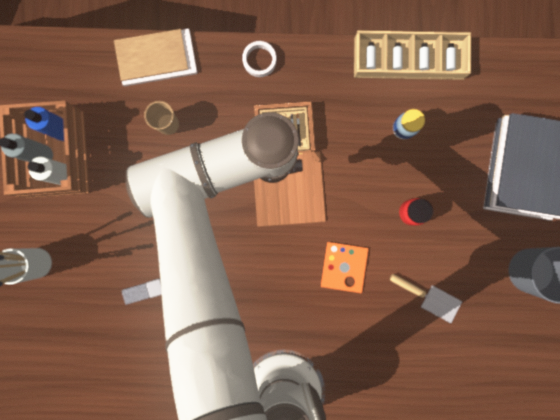

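Call:
servo_tool:
  deltas: [0,0.5,-0.5,0,0,0,0,0.5,-0.8,0,0,0,0,0.5,-0.8,0,0,0,0,0.5,-0.8,0,0,0,0,0.4,-0.8,0,0,0,0,0,-0.6,0,0,0,0,0,0,0,0,0,0,0,0,0,0,0]

```text
clock: 24.57
tool_pos: [0.4961, -0.1015, 0.1918]
orientation: [[0.001, -0.996, -0.088], [-0.0, -0.088, 0.996], [-1.0, -0.001, -0.0]]
wrist_force: [-0.6, 0.5, 0.2]
gripper_width: -0.0
```

```bash
python3 look.py y side top
python3 - <<'E'
from h import *
i=cv2.imread('pics/top_y.png'); b=crop(i,235,90,335,170,7)
cv2.imwrite('pics/y2.png',b)
i=cv2.imread('pics/side_y.png'); cv2.imwrite('pics/y3.png',i)
E
```

```text
24.6167 [ 0.49603775 -0.10086591  0.19172518] [-0.20655583 -0.0912493 ] [-0.05004561  0.74007405 -0.05589139] -0.0004045145235845919
```

View pics/y2.png

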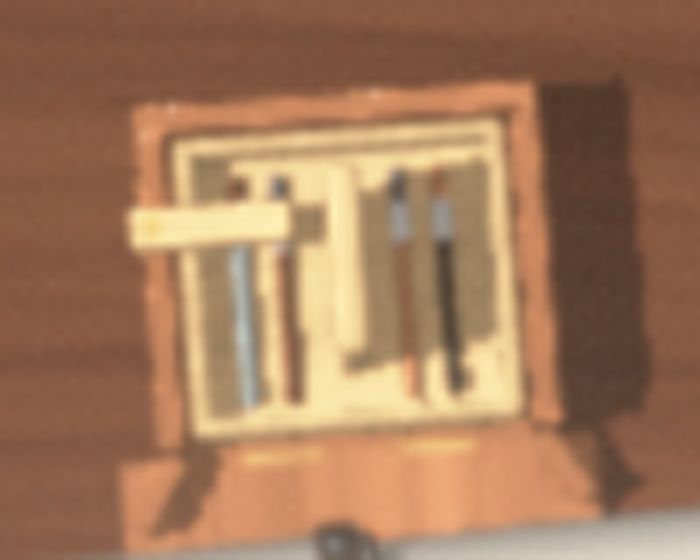

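View pics/y3.png

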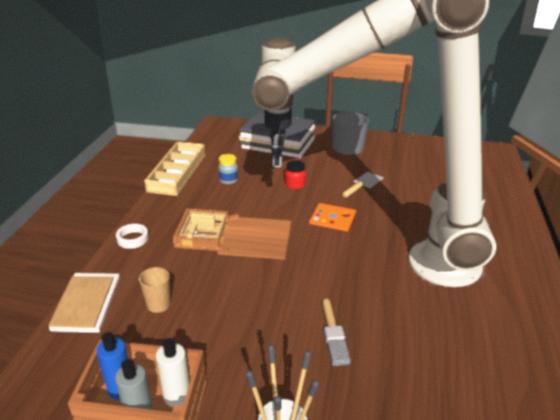

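```bash
python3 -c "
from cell import arm
print(arm.observe()['clock'],arm.finish_job())"
```

```text
the job is handed in; nothing more can be done
24.6667 None
```

The paint box is packed and handed in at 24.7 s, well inside the 72 s limit; no verdict was reported.

- **Mixing board:** I pushed it in with two open fingers until it met the back wall (about 8 N). The top picture showed it home, with a gap on both sides.
- **Brush tray:** I gripped it by its rib and lowered it in small steps until the force showed it resting on the board, then released it. In the last top picture it lies square inside the walls.
- **Keeper bar:** I swung it round with closed fingers until it stopped (about 9 N). The last picture shows it across the tray, parallel to the back wall to within about a degree.
- **Everything else:** in the last side picture the other things look where they were at the start, and the arm is clear of everything.

**Disagreements:**
- The cameras differed by up to about 5 mm on the box's sideways position. I used the middle value and checked the tray against the box walls in the wrist camera before lowering it.
- Partway through the swing the bar was turned less than I had computed. The wrist also showed about 4 N upward that I could not explain; it was gone before the bar reached its stop.

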